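# Load the weighing carrier

## Robot

A 6-joint arm with a two-finger parallel gripper is mounted at the origin on a cart in front of the work surface, level with it; the furniture and walls round the work are solid. World frame = base frame: x ahead of the robot, y to its left, z up, the work surface at z = 0. Lengths are in m, angles in rad, forces in N, time in s.
With the tool pointing down it reaches from about 0.4 to 0.825 m from the base axis. Payload 7 kg.
Tool frame: the origin (TCP) lies at the very end of the fingers, on their centre line; the grasp point (between the pads) lies 19 mm behind it; z points along the fingers, y is the direction in which the jaws open and shut (so a half turn about z gives the same grasp; the last joint's range is limited). The gripper opens to 85 mm and grips with 20 to 120 N. Pads are 22 mm wide; open, the fingers measure 114 mm over their backs; the gripper's body (76 mm by 85 mm) begins 54 mm behind the grasp point. The pads swing forward as they close: fully open they stand 13 mm farther back than shut.
Start: joints at [1.571, 0.359, 0.012, 0, -1.224, -0.288], TCP at [0.192, 0.647, 0.231] pointing down, gripper open.
Joint ranges: [-3.07, 3.07], [-1.43, 2.12], [-1.02, 1.25], [-3.03, 1.67], [-3.05, -0], [-3.03, 3.03]. Speed limits (rad/s): [2.39, 2.39, 3.01, 3.14, 3.14, 3.14].

## Interface

Orientations are given as a rotation vector (axis times angle).
In Python, from cell import sensors, get_image, sign_off gives the robot as it stands.
- The arm moves only by the tool play_rows, never from a script. Its argument "targets" is a list of rows, each an object of numbers: "gripper": the finger opening in m, from 0 to 0.0854; "x", "y", "z": the shift along the tool's x, y, z in m; "ax", "ay", "az": the turn, a rotation vector about the tool's x, y, z in rad. In form: [{"gripper": .., "x": .., "y": .., "z": .., "ax": .., "ay": .., "az": ..}, ...]. A call has exactly 8 rows; each row is the pose to reach, as a shift and turn from the pose measured when the call began, along the tool's axes at that moment; what a row does not reach only later rows make up. A row lasts 1/12 s, in which the tool goes at most 41.7 mm and 7.16 degrees, less where a joint would pass 70% of its speed; a pose out of reach is approached as far as the arm can. A call with a gripper value outside its range is refused whole. The fingers move at their own pace and stop on an object; "newtons" is the grip in N (left out, the last holds). Time passes only in rows, so rows that repeat a pose let the fingers close, or fill a call up. It gives the time, the measured TCP pose, the force and the opening at its end, in the units of the state.
- sensors.sense(): the state, without advancing time (a new reading comes with each control period).
- get_image(name): name is "side" or "top" or "wrist"; returns a dict with "frame" (480x640x3 uint8, blue, green, red), "range_z" (480x640 float32, m along the optical axis (not along the pixel's ray), 0 where there is no reading), "vertical_fov" (degrees; the focal length in pixels is half the picture's height over the tangent of half this angle, whatever the lens; pixels are square), "cx", "cy" (the principal point, pixels), "R" (3x3) and "t" (3): a world point X has camera coordinates R X + t. Camera axes: x right, y down, z forward; pixel columns grow to the right and rows downward; lengths in m; the calibration is good to about 2 mm. The wrist camera is an equidistant fisheye: a pixel r from the principal point sees the ray r / f radians off the axis. A picture is of the moment at which its call begins.
- sign_off(): hands the job in, once; it reports no verdict.
The state is a dict: "time_s": time; "joint_pos": joint angles; "qd": joint speeds; "joint_efforts": joint torques, N m; "tool_pos": TCP position; "eef_rot": TCP orientation; "wrist_force": force on the tool from outside, world axes, zero at the start; "torque": the same for the moment, N m; "opening": opening from 0.0 (shut) to 1.0 (fully open).
Only numpy, scipy, OpenCV 4.12 (cv2) and the standard library are available. Lean on these libraries where they do the work, as an engineer would, in place of code of your own. Each camera call takes 0.05 s, during which the arm holds its last target.

## Task

Make up the weighing set in the metal carrier: stand the tall weighing bottle in the round seat next to the carrier's black knob, the short weighing bottle in the middle seat and the lidded crucible in the seat farthest from the knob, each upright and down in its seat. The open crucible, the small conical flask and the rubber stopper do not belong to the set: leave them standing where they are.

Things in the scene. Friction and masses are not known exactly. Their poses are not given: they have to be found in the camera images.
- bottle_tall: tall weighing bottle: clear glass cylinder 32 mm across and 50 mm high, with a ground glass lid 37 mm across with a small knob above it; 71 mm high in all. Lid and bottle are one piece. Round, stands upright; origin at the centre of its underside, z up. About 35 g
- bottle_short: short weighing bottle: the same in clear glass, but the cylinder is only 30 mm high and the whole is 51 mm high with its lid (37 mm across). Origin at the centre of its underside, z up. About 35 g
- crucible_lid: white porcelain crucible closed by a flat white lid with a small knob; 45 mm across and 43 mm high in all. The round wall widens upward from a foot 24 mm across to a rim about 42 mm across, 33 mm above the underside: grip it just below the rim. Lid and crucible are one piece. Origin at the centre of its underside, z up. About 45 g
- crucible_open: look-alike, stays: white porcelain crucible without a lid, open and hollow, 42 mm across and 33 mm high. Origin at the centre of its underside
- flask: look-alike, stays: small clear conical glass flask with a glass stopper, 54 mm across at the foot and 103 mm high. Origin at the centre of its underside
- stopper: look-alike, stays: tan rubber stopper without knob or lid, 37 mm across and 28 mm high. Origin at the centre of its underside
- caddy: the carrier: bare aluminium plate 300 x 84 x 10 mm, fixed to the worktop for this job, with three round seats sunk 4 mm into its top, 52 mm across, flat-bottomed and lined with thin dark grey rubber (seat floor 6 mm above the worktop). Origin at the centre of its underside; x along its length, y across, z up. Seat centres at x = -72, 0 and +72 mm, y = 0
- caddy_knob: black plastic lifting knob, 24 mm across and 39 mm high, fixed upright on the carrier's top near one of its two ends, 132 mm from the middle (60 mm from the centre of the next seat), at its x = +132 or -132 mm; the other end has only a flat bare steel disc 3 mm high. Origin at the centre of the knob's underside
There are look-alikes about, which are no part of the job. Leave any blue or red look-alike of the bottle_tall alone.

How it is judged:
By the outcome, as a careful person would: the job done as asked, in the order asked, and still so for the second after the job is handed in, with the robot touching nothing.
It also fails if it takes over 86 s, if anything falls off the work surface, if the arm or the gripper's body presses on something with over 40 N, if the wrist force passes 120 N, or if a joint passes its speed limit or range.

## Working session

There is one attempt and no reset: what is moved stays moved. The work goes in short steps, Python scripts to look and compute and a tool call to move; the robot and the scene stay as the last step left them, time stands still between calls to the robot, and variables do not carry over. Pictures are saved under pics/ and viewed, and the job is handed in when it is done.

Besides the shell and the picture viewer there is one more tool, called after "Request:" as name(argument=value, ...) on one line, values as JSON. play_rows: Moves the arm, as the interface text tells. Its arguments: {"type":"object","properties":{"targets":{"type":"array","items":{"type":"object","properties":{"gripper":{"type":"number"},"x":{"type":"number"},"y":{"type":"number"},"z":{"type":"number"},"ax":{"type":"number"},"ay":{"type":"number"},"az":{"type":"number"}}}},"newtons":{"type":"number"}},"required":["targets"]}

```bash
ls; mkdir -p pics; python3 - <<'E'
from cell import sensors,get_image
import cv2,numpy as np
s=sensors.sense();print(s)
for n in ["side","top","wrist"]:
    g=get_image(n);cv2.imwrite(f"pics/{n}0.png",g["frame"]);np.savez(f"{n}0.npz",**g)
    print(n,g["vertical_fov"],g["cx"],g["cy"],g["R"],g["t"])
E
```

```text
pics
{'time_s': 0.0, 'joint_pos': array([ 1.57108659e+00,  3.59379696e-01,  1.10808694e-02, -3.38504617e-04,
       -1.22412131e+00, -2.88115607e-01]), 'qd': array([ 0.00021838,  0.00068385, -0.00094844, -0.00049898,  0.00048677,
        0.00101931]), 'joint_efforts': array([ 4.39181747e-05, -5.83341014e+01,  2.93412513e+01,  6.93668470e+00,
       -5.86271693e-03,  5.26254752e-06]), 'tool_pos': array([0.19149342, 0.64676917, 0.23038002]), 'eef_rot': array([ 3.10745465e+00, -4.50498077e-01, -1.28144103e-04]), 'wrist_force': array([ 0.00921923, -0.69505089,  0.38497241]), 'torque': array([-0.02335635,  0.03468385, -0.01838701]), 'opening': 0.9988732665347249}
side 55.983530562494664 320.23436357647176 234.795006380177 [[ 0.98526616 -0.17051652  0.01321756]
 [-0.08950569 -0.57994108 -0.80972654]
 [ 0.14573716  0.79661311 -0.58665853]] [-0.52092117  0.05629706  0.89654962]
top 43.91905241729533 323.8493040258275 237.60107992198328 [[-0.02078305 -0.9996306  -0.01751385]
 [-0.98751664  0.02326064 -0.15578776]
 [ 0.15613759  0.01405747 -0.98763528]] [-0.00420992  0.50384323  1.37366595]
wrist 65.70646984690485 320.47164024467105 246.2508339590693 [[-0.28493365 -0.95854373  0.00259662]
 [-0.92164116  0.27470654  0.27406915]
 [-0.26342057  0.07569837 -0.96170648]] [ 0.67414554 -0.03669664  0.38034243]
```

View pics/side0.png

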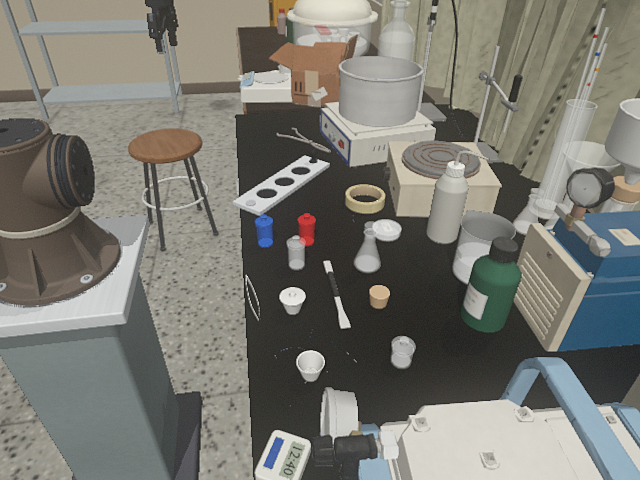

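View pics/top0.png

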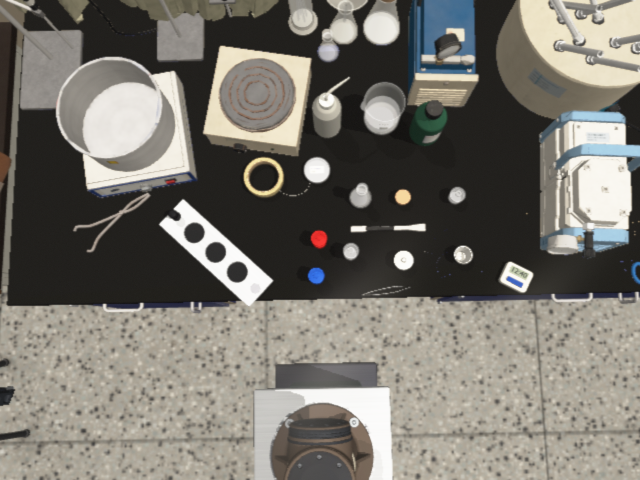

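View pics/wrist0.png

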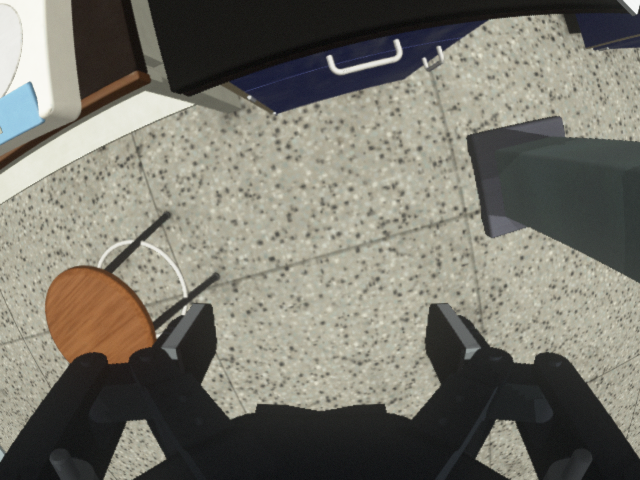

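The top view shows the carrier with its knob at (173,214) and bare disc at (255,288). The tall bottle is at about (350,251), the short one at (457,195), the lidded crucible at (403,260) and the open crucible at (463,255). Next I'll crop and measure.

```bash
cat > h.py <<'E'
import numpy as np,cv2
def load(n): return dict(np.load(n+".npz"))
def ray(g,u,v,fish=False):
    f=240/np.tan(np.radians(float(g["vertical_fov"]))/2)
    x,y=u-g["cx"],v-g["cy"]
    if fish:
        r=np.hypot(x,y);th=r/f
        d=np.array([x/r*np.sin(th),y/r*np.sin(th),np.cos(th)]) if r>0 else np.array([0,0,1.])
    else: d=np.array([x/f,y/f,1.])
    R=g["R"];return -R.T@g["t"],R.T@d
def plane(g,u,v,z,fish=False):
    o,d=ray(g,u,v,fish);return o+d*(z-o[2])/d[2]
def proj(g,X,fish=False):
    f=240/np.tan(np.radians(float(g["vertical_fov"]))/2)
    c=g["R"]@np.asarray(X)+g["t"]
    if fish:
        r=np.hypot(c[0],c[1]);th=np.arctan2(r,c[2]);return g["cx"]+f*th*c[0]/r,g["cy"]+f*th*c[1]/r
    return g["cx"]+f*c[0]/c[2],g["cy"]+f*c[1]/c[2]
E
python3 - <<'E'
from h import *
t=load("top0");s=load("side0")
a=cv2.resize(t["frame"][150:310,150:350],None,fx=4,fy=4,interpolation=cv2.INTER_CUBIC);cv2.imwrite("pics/tA.png",a[:600])
a=cv2.resize(t["frame"][170:290,300:480],None,fx=4.4,fy=4.4,interpolation=cv2.INTER_CUBIC);cv2.imwrite("pics/tB.png",a)
a=cv2.resize(s["frame"][210:390,240:440],None,fx=3.3,fy=3.3,interpolation=cv2.INTER_CUBIC);cv2.imwrite("pics/sB.png",a)
a=cv2.resize(s["frame"][140:220,225:345],None,fx=6,fy=6,interpolation=cv2.INTER_CUBIC);cv2.imwrite("pics/sA.png",a)
E
```

```text
(no output)
```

View pics/tA.png

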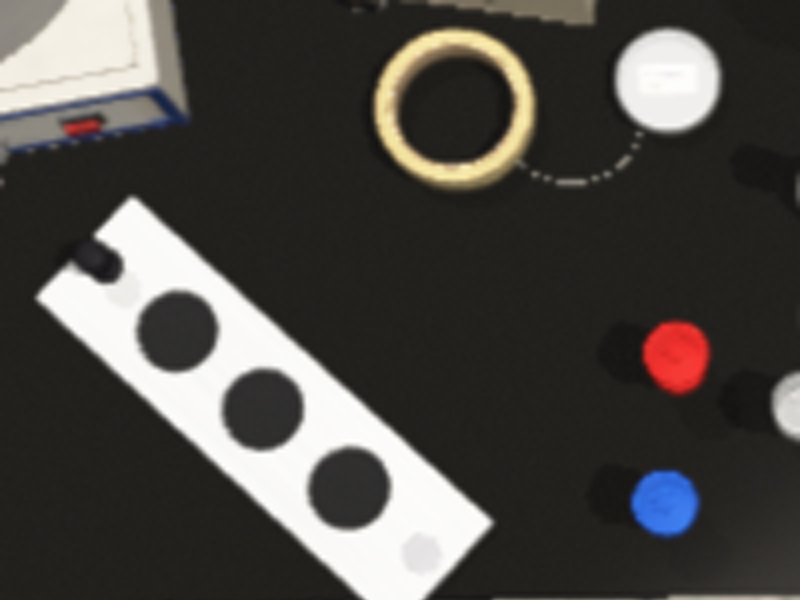

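View pics/tB.png

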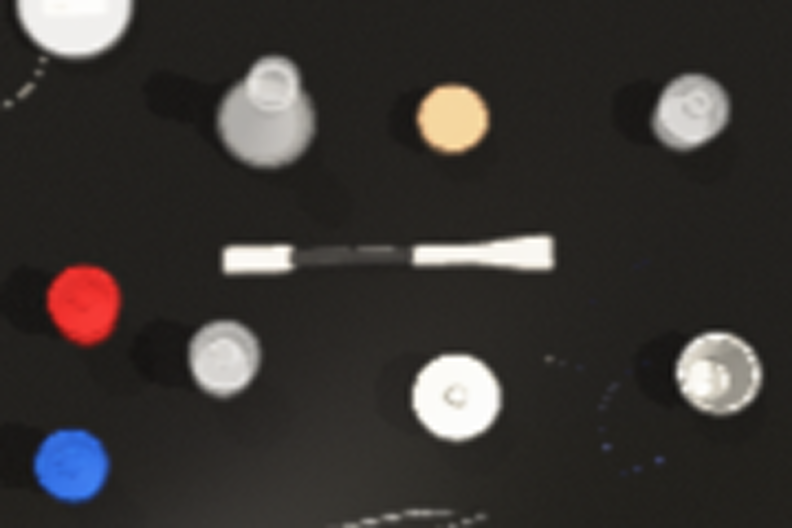

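View pics/sB.png

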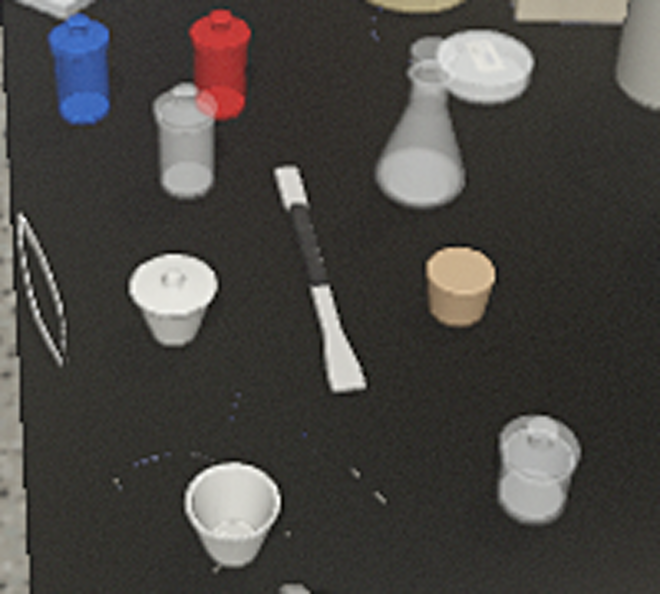

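View pics/sA.png

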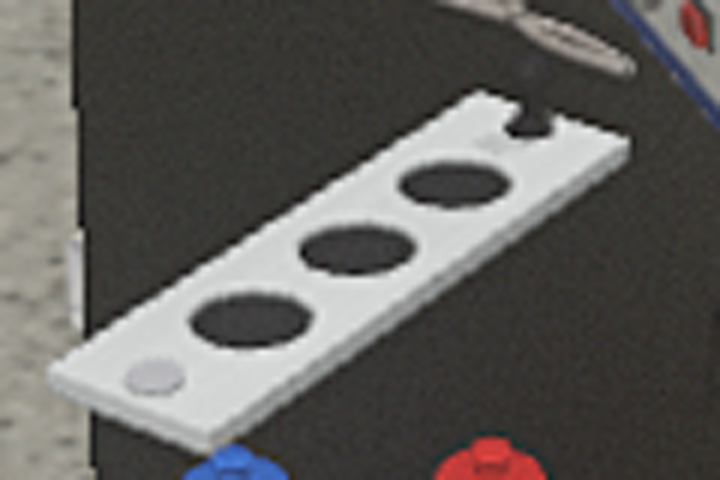

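```bash
python3 - <<'E'
from h import *
t=load("top0");s=load("side0")
def cents(g,win,lo,hi,k,amin=20):
    x0,y0,x1,y1=win;im=g["frame"][y0:y1,x0:x1];m=cv2.inRange(im,lo,hi)
    n,l,st,c=cv2.connectedComponentsWithStats(m)
    for i in range(1,n):
        if st[i,4]>amin: print(k,c[i]+[x0,y0],st[i])
gry=lambda g:cv2.cvtColor(g["frame"],cv2.COLOR_BGR2GRAY)
# seats: dark blobs in plate
def seats(g,win):
    x0,y0,x1,y1=win;m=(gry(g)[y0:y1,x0:x1]<110).astype(np.uint8)
    n,l,st,c=cv2.connectedComponentsWithStats(m,connectivity=4);out=[]
    for i in range(1,n):
        if 60<st[i,4]<600 and st[i,0]>0 and st[i,1]>0 and st[i,0]+st[i,2]<x1-x0: 
            P=plane(g,*(c[i]+[x0,y0]),.01);print("seat",c[i]+[x0,y0],st[i,2:],P.round(4));out.append(P)
    return out
a=seats(t,(155,195,280,310));print(np.diff(np.array(a),axis=0))
a=seats(s,(232,140,335,218));
for k,w in dict(tall=(338,238,362,265),short=(444,183,470,208),cru=(390,247,416,273)).items():
    x0,y0,x1,y1=w;m=(gry(t)[y0:y1,x0:x1]>85).astype(np.uint8)
    n,l,st,c=cv2.connectedComponentsWithStats(m);i=1+np.argmax(st[1:,4]);cc,r=cv2.minEnclosingCircle(np.argwhere(l==i)[:,::-1].astype(np.float32))
    print(k,c[i]+[x0,y0],st[i],np.array(cc)+[x0,y0],r)
def B(u,v):return 240+(u+.5)/3.3-.5,210+(v+.5)/3.3-.5
def T(u,v):return 300+(u+.5)/4.4-.5,170+(v+.5)/4.4-.5
def tri(p,q):
    o1,d1=ray(t,*p);o2,d2=ray(s,*q);A=np.c_[d1,-d2];k,*_=np.linalg.lstsq(A,o2-o1,rcond=None)
    a,b=o1+k[0]*d1,o2+k[1]*d2;return ((a+b)/2).round(4),np.linalg.norm(a-b).round(4)
for k,p,q,b in [("tall",T(225,353),B(186,107),B(186,180)),("short",T(693,108),B(540,446),B(533,500)),("cru",T(457,397),B(174,286),B(174,335)),("open",T(720,373),B(233,506),B(233,560))]:
    print(k,tri(p,q),"base side",plane(s,*b,0).round(4))
for n,g in (("t",t),("s",s)): 
    print(n)
f=240/np.tan(np.radians(float(t["vertical_fov"]))/2);print(f)
E
```

```text
seat [193.96 232.33] [ 19  20 300] [0.5287 0.3013 0.01  ]
seat [215.25496689 251.91390728] [ 20  19 302] [0.4794 0.2488 0.01  ]
seat [236.83860759 271.68670886] [ 20  20 316] [0.4301 0.1963 0.01  ]
[[-0.04935875 -0.05242997  0.        ]
 [-0.0492598  -0.05252112  0.        ]]
seat [300.26415094 170.37735849] [ 18   8 106] [0.5261 0.2983 0.01  ]
seat [284.02419355 181.32258065] [ 19   8 124] [0.477  0.2455 0.01  ]
seat [266.42253521 193.06338028] [ 20   9 142] [0.4281 0.1935 0.01  ]
seat [247.38983051 214.16101695] [ 21  10 118] [0.3782 0.1059 0.01  ]
tall [350.45045045 250.88288288] [  5   5  16  17 222] [350.5        250.91666698] 8.461203575134277
short [456.55458515 194.99126638] [  4   4  18  17 229] [456.590909   195.22727299] 9.027377128601074
cru [403.15178571 259.7202381 ] [  3   3  21  21 336] [403.1315794 259.8684206] 10.353482246398926
tall (array([ 0.4688, -0.0778,  0.0565]), np.float64(0.0034)) base side [ 0.4663 -0.0764  0.    ]
short (array([ 0.6009, -0.3369,  0.0356]), np.float64(0.0025)) base side [ 0.5997 -0.3397  0.    ]
cru (array([ 0.4456, -0.2024,  0.0342]), np.float64(0.0024)) base side [ 0.4434 -0.2042  0.    ]
open (array([ 0.4553, -0.3444,  0.0313]), np.float64(0.0033)) base side [ 0.4528 -0.3502  0.    ]
t
s
595.2310854324385
```

```bash
cat > go.py <<'E'
import sys,numpy as np
from cell import sensors
from scipy.spatial.transform import Rotation as Ro
s=sensors.sense();p=s["tool_pos"];R=Ro.from_rotvec(s["eef_rot"]).as_matrix()
print("t",round(s["time_s"],2),"p",p.round(4),"jaw",np.degrees(np.arctan2(R[1,1],R[0,1])).round(1),"tilt",R[:,2].round(3),"F",np.round(s["wrist_force"],1),"open",round(s["opening"]*85.4,1),"q",s["joint_pos"].round(2))
W=np.array([0.729,-0.684,0])
def goal(x,y,z):
    zc=np.array([0,0,-1.]);yc=W/np.linalg.norm(W);return np.c_[np.cross(yc,zc),yc,zc]
a=list(map(float,sys.argv[1:]))
for i in range(0,len(a),3):
    d=R.T@(np.array(a[i:i+3])-p);print("shift",d.round(4),"turn",Ro.from_matrix(R.T@goal(0,0,0)).as_rotvec().round(4),"n",np.linalg.norm(d).round(3))
E
python3 go.py .45 .35 .23 .4675 -.077 .2
```

```text
t 0.15 p [0.1915 0.6469 0.2306] jaw -106.5 tilt [-0.    -0.001 -1.   ] F [ 0.1 -1.   0.2] open 85.3 q [ 1.57  0.36  0.01 -0.   -1.22 -0.29]
shift [0.3321 0.2113 0.0009] turn [ 1.3000e-03  6.0000e-04 -1.1051e+00] n 0.394
shift [0.4701 0.6157 0.0314] turn [ 1.3000e-03  6.0000e-04 -1.1051e+00] n 0.775
```

```bash
sed -i 's/W=np.array(\[0.729,-0.684,0\])/W=np.array([-0.729,0.684,0])/' go.py; python3 go.py .45 .35 .23
```

```text
t 0.15 p [0.1915 0.6469 0.2306] jaw -106.5 tilt [-0.    -0.001 -1.   ] F [ 0.1 -1.   0.2] open 85.3 q [ 1.57  0.36  0.01 -0.   -1.22 -0.29]
shift [0.3321 0.2113 0.0009] turn [ 7.0000e-04 -1.4000e-03  2.0365e+00] n 0.394
```

Request:
play_rows(targets=[{"gripper":0.062,"x":0.033,"y":0.021,"z":0,"az":0.1},{"gripper":0.062,"x":0.066,"y":0.042,"z":0,"az":0.22},{"gripper":0.062,"x":0.1,"y":0.063,"z":0,"az":0.34},{"gripper":0.062,"x":0.133,"y":0.084,"z":0,"az":0.46},{"gripper":0.062,"x":0.166,"y":0.105,"z":0,"az":0.58},{"gripper":0.062,"x":0.2,"y":0.126,"z":0,"az":0.7},{"gripper":0.062,"x":0.233,"y":0.147,"z":0,"az":0.8},{"gripper":0.062,"x":0.266,"y":0.168,"z":0,"az":0.9}])

```text
validation failed for argument at $.ta...
```

```bash
python3 go.py .46 .25 .23 .467 -.077 .2
```

```text
t 0.15 p [0.1915 0.6469 0.2306] jaw -106.5 tilt [-0.    -0.001 -1.   ] F [ 0.1 -1.   0.2] open 85.3 q [ 1.57  0.36  0.01 -0.   -1.22 -0.29]
shift [0.3701 0.3043 0.001 ] turn [ 7.0000e-04 -1.4000e-03  2.0365e+00] n 0.479
shift [0.4697 0.6158 0.0314] turn [ 7.0000e-04 -1.4000e-03  2.0365e+00] n 0.775
```

Request:
play_rows(targets=[{"gripper":0.062,"x":0.033,"y":0.021,"z":0,"ax":0,"ay":0,"az":0.1},{"gripper":0.062,"x":0.066,"y":0.042,"z":0,"ax":0,"ay":0,"az":0.22},{"gripper":0.062,"x":0.1,"y":0.063,"z":0,"ax":0,"ay":0,"az":0.34},{"gripper":0.062,"x":0.133,"y":0.084,"z":0,"ax":0,"ay":0,"az":0.46},{"gripper":0.062,"x":0.166,"y":0.105,"z":0,"ax":0,"ay":0,"az":0.58},{"gripper":0.062,"x":0.2,"y":0.126,"z":0,"ax":0,"ay":0,"az":0.7},{"gripper":0.062,"x":0.233,"y":0.147,"z":0,"ax":0,"ay":0,"az":0.8},{"gripper":0.062,"x":0.266,"y":0.168,"z":0,"ax":0,"ay":0,"az":0.9}], newtons=30)

```text
time_s: 0.82
tool_pos: [0.3997, 0.4086, 0.2308]
eef_rot: [2.598, -1.764, 0.001]
wrist_force: [1.4, 1.3, 0.4]
opening: 0.724
```

```bash
python3 go.py .46 .25 .23 .467 -.077 .2
```

```text
t 0.82 p [0.3997 0.4086 0.2308] jaw -158.3 tilt [-0.    -0.001 -1.   ] F [1.4 1.3 0.4] open 61.9 q [ 1.14  0.19 -0.22  0.   -1.16 -0.76]
shift [0.1696 0.0025 0.001 ] turn [ 1.0000e-04 -1.3000e-03  1.1317e+00] n 0.17
shift [0.4761 0.1166 0.0314] turn [ 1.0000e-04 -1.3000e-03  1.1317e+00] n 0.491
```

Request:
play_rows(targets=[{"gripper":0.062,"x":0.04,"y":0.01,"z":0,"ax":0,"ay":0,"az":0.12},{"gripper":0.062,"x":0.08,"y":0.02,"z":0,"ax":0,"ay":0,"az":0.24},{"gripper":0.062,"x":0.12,"y":0.03,"z":0,"ax":0,"ay":0,"az":0.36},{"gripper":0.062,"x":0.16,"y":0.04,"z":0,"ax":0,"ay":0,"az":0.48},{"gripper":0.062,"x":0.2,"y":0.05,"z":0,"ax":0,"ay":0,"az":0.6},{"gripper":0.062,"x":0.24,"y":0.06,"z":0,"ax":0,"ay":0,"az":0.72},{"gripper":0.062,"x":0.28,"y":0.07,"z":0,"ax":0,"ay":0,"az":0.84},{"gripper":0.062,"x":0.32,"y":0.08,"z":0,"ax":0,"ay":0,"az":0.95}])

```text
time_s: 1.48
tool_pos: [0.443, 0.0797, 0.2314]
eef_rot: [1.497, -2.762, 0.001]
wrist_force: [0.8, -0.5, -0.1]
opening: 0.725
```

```bash
python3 go.py .467 -.077 .2
```

```text
t 1.48 p [0.443  0.0797 0.2314] jaw 146.9 tilt [ 0.    -0.001 -1.   ] F [ 0.8 -0.5 -0.1] open 61.9 q [ 0.62 -0.02 -0.46  0.   -1.14 -1.2 ]
shift [ 0.1181 -0.1056  0.0316] turn [-0.0007 -0.0006  0.1761] n 0.162
```

Request:
play_rows(targets=[{"gripper":0.062,"x":0.03,"y":-0.026,"z":0.008,"ax":0,"ay":0,"az":0.05},{"gripper":0.062,"x":0.06,"y":-0.053,"z":0.016,"ax":0,"ay":0,"az":0.1},{"gripper":0.062,"x":0.085,"y":-0.076,"z":0.02,"ax":0,"ay":0,"az":0.15},{"gripper":0.062,"x":0.105,"y":-0.094,"z":0.02,"ax":0,"ay":0,"az":0.176},{"gripper":0.062,"x":0.118,"y":-0.105,"z":0.02,"ax":0,"ay":0,"az":0.176},{"gripper":0.062,"x":0.118,"y":-0.105,"z":0.02,"ax":0,"ay":0,"az":0.176},{"gripper":0.062,"x":0.118,"y":-0.105,"z":0.02,"ax":0,"ay":0,"az":0.176},{"gripper":0.062,"x":0.118,"y":-0.105,"z":0.02,"ax":0,"ay":0,"az":0.176}])

```text
time_s: 2.15
tool_pos: [0.4664, -0.0764, 0.2114]
eef_rot: [1.248, -2.883, 0.001]
wrist_force: [0.5, 0.6, -0.1]
opening: 0.724
```

```bash
cat > wr.py <<'E'
import sys
from cell import get_image
from h import *
n=sys.argv[1];g=get_image("wrist");f=g["frame"].copy();np.savez(n+".npz",**g)
a=list(map(float,sys.argv[2:]))
for i in range(0,len(a),3):
    u,v=proj(g,a[i:i+3],True);print((round(u,1),round(v,1)));cv2.drawMarker(f,(int(round(u)),int(round(v))),(0,0,255),0,9,1)
cv2.imwrite(f"pics/{n}.png",f)
E
python3 wr.py w1 .467 -.077 0 .467 -.077 .071; python3 go.py .467 -.077 .12
```

```text
(np.float64(320.0), np.float64(215.0))
(np.float64(319.8), np.float64(232.3))
t 2.2 p [ 0.4665 -0.076   0.2115] jaw 136.9 tilt [ 0.    -0.001 -1.   ] F [-0.3  0.1  0.5] open 62.1 q [ 0.26  0.04 -0.45  0.   -1.09 -1.01]
shift [ 0.0003 -0.001   0.0915] turn [-0.0005 -0.0004  0.0005] n 0.092
```

View pics/w1.png

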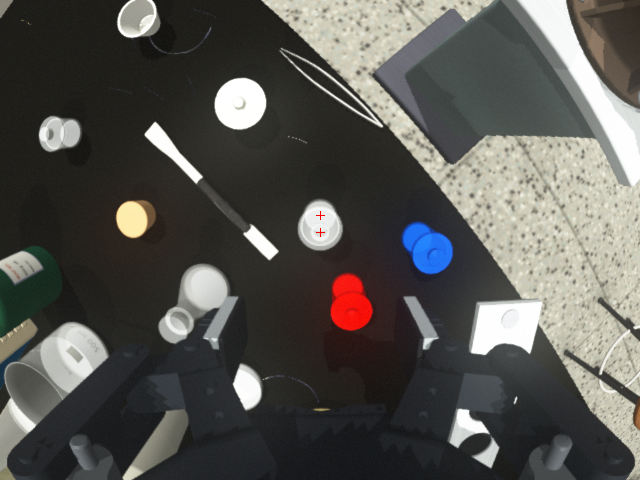

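The wrist picture confirms the tall bottle at (320,222), on the predicted marks. The blue and red bottles are clear of the fingers, so I'm descending.

Request:
play_rows(targets=[{"gripper":0.062,"x":0,"y":0,"z":0.03,"ax":0,"ay":0,"az":0},{"gripper":0.062,"x":0,"y":-0.001,"z":0.06,"ax":0,"ay":0,"az":0},{"gripper":0.062,"x":0,"y":-0.001,"z":0.09,"ax":0,"ay":0,"az":0},{"gripper":0.062,"x":0,"y":-0.001,"z":0.12,"ax":0,"ay":0,"az":0},{"gripper":0.062,"x":0,"y":-0.001,"z":0.145,"ax":0,"ay":0,"az":0},{"gripper":0.062,"x":0,"y":-0.001,"z":0.17,"ax":0,"ay":0,"az":0},{"gripper":0.062,"x":0,"y":-0.001,"z":0.19,"ax":0,"ay":0,"az":0},{"gripper":0.062,"x":0,"y":-0.001,"z":0.2,"ax":0,"ay":0,"az":0}])

```text
time_s: 2.87
tool_pos: [0.466, -0.0759, 0.0093]
eef_rot: [1.25, -2.879, -0.0]
wrist_force: [0.2, -0.0, 0.2]
opening: 0.726
```

```bash
python3 wr.py w2; python3 go.py .467 -.077 .008
```

```text
t 2.92 p [ 0.4654 -0.0761  0.0085] jaw 136.9 tilt [-0.004 -0.001 -1.   ] F [-0.9 -0.2 -1.6] open 62.0 q [ 0.26  0.31 -0.69  0.   -0.57 -1.01]
shift [-0.0004 -0.0018  0.0005] turn [ 0.0022 -0.004   0.0019] n 0.002
```

View pics/w2.png

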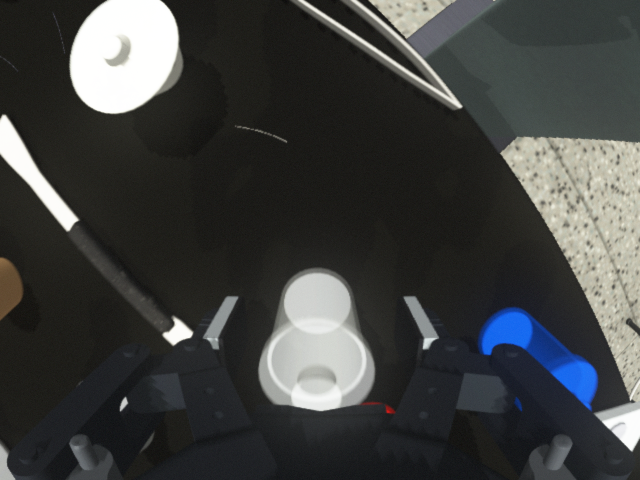

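Request:
play_rows(targets=[{"gripper":0.02,"x":0,"y":-0.001,"z":0,"ax":0,"ay":0,"az":0},{"gripper":0.02,"x":0,"y":-0.001,"z":0,"ax":0,"ay":0,"az":0},{"gripper":0.02,"x":0,"y":-0.001,"z":0,"ax":0,"ay":0,"az":0},{"gripper":0.02,"x":0,"y":-0.001,"z":0,"ax":0,"ay":0,"az":0},{"gripper":0.02,"x":0,"y":-0.001,"z":0,"ax":0,"ay":0,"az":0},{"gripper":0.02,"x":0,"y":-0.001,"z":0,"ax":0,"ay":0,"az":0},{"gripper":0.02,"x":0,"y":-0.001,"z":0,"ax":0,"ay":0,"az":0},{"gripper":0.02,"x":0,"y":-0.001,"z":0,"ax":0,"ay":0,"az":0}], newtons=30)

```text
time_s: 3.58
tool_pos: [0.4665, -0.0767, 0.0091]
eef_rot: [1.25, -2.878, -0.0]
wrist_force: [-0.9, 1.1, 7.0]
opening: 0.379
```

```bash
python3 wr.py w3; python3 go.py .467 -.077 .16 .5275 .300 .17
```

```text
t 3.63 p [ 0.4665 -0.0767  0.009 ] jaw 136.9 tilt [-0.003 -0.001 -1.   ] F [-1.9  2.1  6.8] open 32.3 q [ 0.26  0.31 -0.69  0.   -0.58 -1.01]
shift [ 0.0004 -0.0003 -0.151 ] turn [ 0.0016 -0.0033  0.002 ] n 0.151
shift [-0.3163  0.2129 -0.1617] turn [ 0.0016 -0.0033  0.002 ] n 0.414
```

View pics/w3.png

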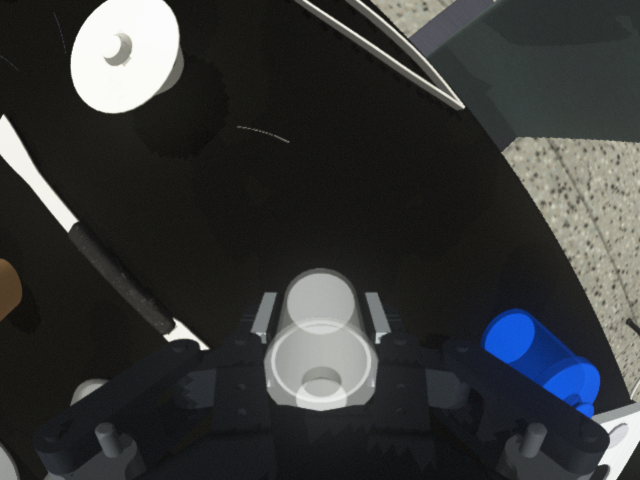

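Request:
play_rows(targets=[{"gripper":0.02,"x":0,"y":0,"z":-0.005,"ax":0,"ay":0,"az":0},{"gripper":0.02,"x":0,"y":0,"z":-0.015,"ax":0,"ay":0,"az":0},{"gripper":0.02,"x":0,"y":0,"z":-0.035,"ax":0,"ay":0,"az":0},{"gripper":0.02,"x":0,"y":0,"z":-0.06,"ax":0,"ay":0,"az":0},{"gripper":0.02,"x":0,"y":0,"z":-0.09,"ax":0,"ay":0,"az":0},{"gripper":0.02,"x":-0.005,"y":0.003,"z":-0.12,"ax":0,"ay":0,"az":0},{"gripper":0.02,"x":-0.02,"y":0.013,"z":-0.14,"ax":0,"ay":0,"az":0},{"gripper":0.02,"x":-0.04,"y":0.027,"z":-0.15,"ax":0,"ay":0,"az":0}])

```text
time_s: 4.3
tool_pos: [0.4756, -0.0291, 0.1624]
eef_rot: [-1.248, 2.882, -0.001]
wrist_force: [1.6, -0.7, -0.8]
opening: 0.38
```

```bash
python3 wr.py w4; python3 go.py .5275 .300 .16
```

```text
t 4.35 p [ 0.4774 -0.0258  0.1634] jaw 136.9 tilt [ 0.004  0.001 -1.   ] F [2.6 4.  2.3] open 32.8 q [ 0.36  0.09 -0.51  0.   -0.97 -1.11]
shift [-0.2721  0.1861  0.0038] turn [-0.0022  0.0029  0.0013] n 0.33
```

View pics/w4.png

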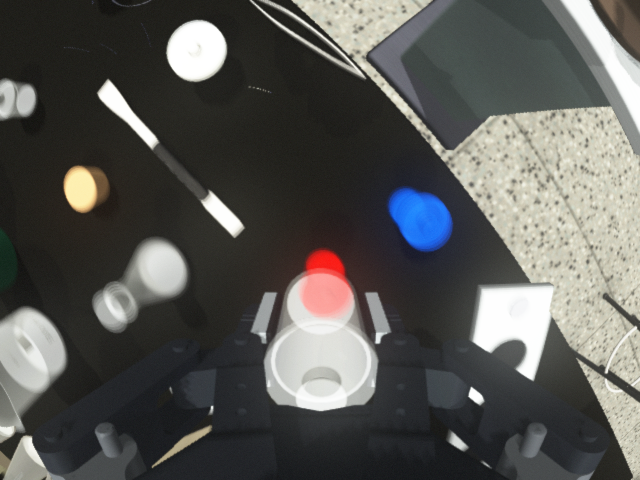

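Request:
play_rows(targets=[{"gripper":0.02,"x":-0.03,"y":0.02,"z":0,"ax":0,"ay":0,"az":0},{"gripper":0.02,"x":-0.06,"y":0.041,"z":0,"ax":0,"ay":0,"az":0},{"gripper":0.02,"x":-0.09,"y":0.062,"z":0,"ax":0,"ay":0,"az":0},{"gripper":0.02,"x":-0.12,"y":0.082,"z":0,"ax":0,"ay":0,"az":0},{"gripper":0.02,"x":-0.15,"y":0.103,"z":0,"ax":0,"ay":0,"az":0},{"gripper":0.02,"x":-0.18,"y":0.123,"z":0,"ax":0,"ay":0,"az":0},{"gripper":0.02,"x":-0.21,"y":0.144,"z":0,"ax":0,"ay":0,"az":0},{"gripper":0.02,"x":-0.23,"y":0.158,"z":0,"ax":0,"ay":0,"az":0}])

```text
time_s: 5.02
tool_pos: [0.5193, 0.2529, 0.1638]
eef_rot: [-1.25, 2.878, -0.001]
wrist_force: [0.9, 1.0, -0.8]
opening: 0.378
```

```bash
python3 go.py .5275 .300 .16
```

```text
t 5.02 p [0.5193 0.2529 0.1638] jaw 137.0 tilt [ 0.004  0.001 -1.   ] F [ 0.9  1.  -0.8] open 32.3 q [ 0.79  0.25 -0.31  0.   -1.01 -1.55]
shift [-0.04    0.0262  0.0039] turn [-0.0023  0.0032  0.0025] n 0.048
```

Request:
play_rows(targets=[{"gripper":0.02,"x":-0.02,"y":0.013,"z":0,"ax":0,"ay":0,"az":0},{"gripper":0.02,"x":-0.032,"y":0.021,"z":0,"ax":0,"ay":0,"az":0},{"gripper":0.02,"x":-0.04,"y":0.026,"z":0.02,"ax":0,"ay":0,"az":0},{"gripper":0.02,"x":-0.04,"y":0.026,"z":0.04,"ax":0,"ay":0,"az":0},{"gripper":0.02,"x":-0.04,"y":0.026,"z":0.055,"ax":0,"ay":0,"az":0},{"gripper":0.02,"x":-0.04,"y":0.026,"z":0.06,"ax":0,"ay":0,"az":0},{"gripper":0.02,"x":-0.04,"y":0.026,"z":0.06,"ax":0,"ay":0,"az":0},{"gripper":0.02,"x":-0.04,"y":0.026,"z":0.06,"ax":0,"ay":0,"az":0}])

```text
time_s: 5.68
tool_pos: [0.5282, 0.2997, 0.1044]
eef_rot: [-1.25, 2.878, -0.002]
wrist_force: [0.0, 0.1, -1.0]
opening: 0.377
```

```bash
cat > look.py <<'E'
import sys
from cell import get_image
import cv2,numpy as np
n=sys.argv[1];o=[]
for c,(x0,y0,w,h) in (("top",(150,190,130,120)),("side",(225,110,130,120))):
    g=get_image(c);np.savez(n+c+".npz",**g);o.append(cv2.resize(g["frame"][y0:y0+h,x0:x0+w],None,fx=3,fy=3,interpolation=cv2.INTER_CUBIC))
cv2.imwrite(f"pics/{n}.png",np.hstack(o))
E
python3 look.py l1; python3 wr.py w5 .5275 .3 .006 .4782 .2472 .006; python3 go.py .5275 .300 .0155
```

```text
(np.float64(322.1), np.float64(244.7))
(np.float64(322.1), np.float64(136.7))
t 5.83 p [0.5285 0.3002 0.1052] jaw 137.0 tilt [ 0.005  0.002 -1.   ] F [-0.4 -0.2 -0.4] open 32.1 q [ 0.84  0.35 -0.31  0.   -0.9  -1.59]
shift [0.0013 0.0008 0.0897] turn [-0.0025  0.0053  0.0023] n 0.09
```

View pics/l1.png

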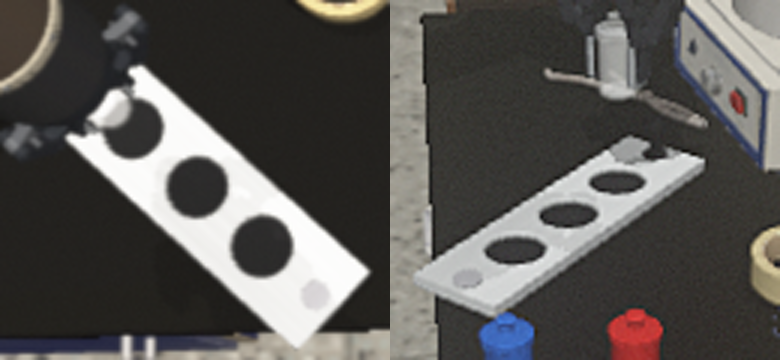

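View pics/w5.png

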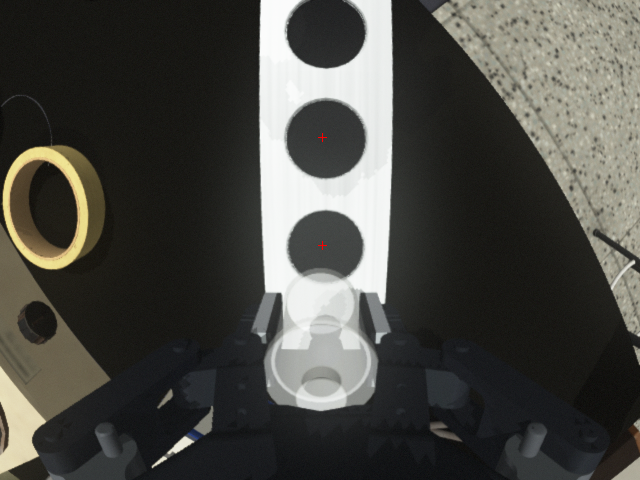

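Request:
play_rows(targets=[{"gripper":0.02,"x":0.001,"y":0.002,"z":0.015,"ax":0,"ay":0.005,"az":0},{"gripper":0.02,"x":0.001,"y":0.002,"z":0.035,"ax":0,"ay":0.005,"az":0},{"gripper":0.02,"x":0.001,"y":0.002,"z":0.055,"ax":0,"ay":0.005,"az":0},{"gripper":0.02,"x":0.001,"y":0.002,"z":0.07,"ax":0,"ay":0.005,"az":0},{"gripper":0.02,"x":0.001,"y":0.002,"z":0.08,"ax":0,"ay":0.005,"az":0},{"gripper":0.02,"x":0.001,"y":0.002,"z":0.084,"ax":0,"ay":0.005,"az":0},{"gripper":0.02,"x":0.001,"y":0.002,"z":0.086,"ax":0,"ay":0.005,"az":0},{"gripper":0.02,"x":0.001,"y":0.002,"z":0.087,"ax":0,"ay":0.005,"az":0}])

```text
time_s: 6.5
tool_pos: [0.5273, 0.3014, 0.0188]
eef_rot: [-1.251, 2.879, -0.003]
wrist_force: [-0.4, -1.0, 0.1]
opening: 0.383
```

```bash
python3 wr.py w6;python3 go.py .5275 .300 .0155
```

```text
t 6.55 p [0.5273 0.3014 0.0189] jaw 137.0 tilt [ 0.003 -0.001 -1.   ] F [-1.5 -0.   0.3] open 32.6 q [ 0.84  0.46 -0.38  0.   -0.73 -1.6 ]
shift [ 0.0009 -0.0011  0.0034] turn [-0.0026  0.0014  0.0024] n 0.004
```

View pics/w6.png

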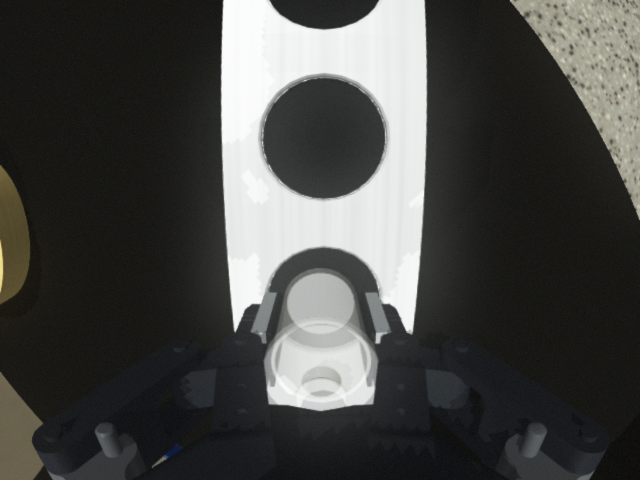

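Request:
play_rows(targets=[{"gripper":0.02,"x":0.001,"y":0,"z":0.001,"ax":0,"ay":0.002,"az":0},{"gripper":0.02,"x":0.001,"y":0,"z":0.002,"ax":0,"ay":0.002,"az":0},{"gripper":0.02,"x":0.001,"y":0,"z":0.003,"ax":0,"ay":0.002,"az":0},{"gripper":0.02,"x":0.001,"y":0,"z":0.004,"ax":0,"ay":0.002,"az":0},{"gripper":0.02,"x":0.001,"y":0,"z":0.0045,"ax":0,"ay":0.002,"az":0},{"gripper":0.02,"x":0.001,"y":0,"z":0.0045,"ax":0,"ay":0.002,"az":0},{"gripper":0.02,"x":0.001,"y":0,"z":0.0045,"ax":0,"ay":0.002,"az":0},{"gripper":0.02,"x":0.001,"y":0,"z":0.0045,"ax":0,"ay":0.002,"az":0}])

```text
time_s: 7.22
tool_pos: [0.5268, 0.3009, 0.0151]
eef_rot: [-1.252, 2.88, -0.004]
wrist_force: [-1.2, -0.4, 5.0]
opening: 0.38
```

```bash
python3 go.py .5275 .300 .015
```

```text
t 7.22 p [0.5268 0.3009 0.0151] jaw 137.0 tilt [ 0.002 -0.002 -1.   ] F [-1.2 -0.4  5. ] open 32.5 q [ 0.84  0.46 -0.39  0.   -0.72 -1.6 ]
shift [ 0.0002 -0.0011  0.0001] turn [-0.0028  0.0002  0.0028] n 0.001
```

Contact shows 5 N at the expected height. I'll release now.

Request:
play_rows(targets=[{"gripper":0.04,"x":0,"y":0,"z":0,"ax":0,"ay":0,"az":0},{"gripper":0.055,"x":0,"y":0,"z":0,"ax":0,"ay":0,"az":0},{"gripper":0.06,"x":0,"y":0,"z":0,"ax":0,"ay":0,"az":0},{"gripper":0.06,"x":0,"y":0,"z":0,"ax":0,"ay":0,"az":0},{"gripper":0.06,"x":0,"y":0,"z":0,"ax":0,"ay":0,"az":0},{"gripper":0.06,"x":0,"y":0,"z":0,"ax":0,"ay":0,"az":0},{"gripper":0.06,"x":0,"y":0,"z":-0.01,"ax":0,"ay":0,"az":0},{"gripper":0.06,"x":0,"y":0,"z":-0.03,"ax":0,"ay":0,"az":0}])

```text
time_s: 7.88
tool_pos: [0.5255, 0.2997, 0.0436]
eef_rot: [1.25, -2.879, 0.006]
wrist_force: [0.4, 0.0, 0.2]
opening: 0.699
```

Request:
play_rows(targets=[{"gripper":0.06,"x":0,"y":0,"z":-0.03,"ax":0,"ay":0,"az":0},{"gripper":0.06,"x":0,"y":0,"z":-0.06,"ax":0,"ay":0,"az":0},{"gripper":0.06,"x":0,"y":0,"z":-0.09,"ax":0,"ay":0,"az":0},{"gripper":0.06,"x":0,"y":0,"z":-0.12,"ax":0,"ay":0,"az":0},{"gripper":0.06,"x":0.02,"y":-0.015,"z":-0.14,"ax":0,"ay":0,"az":0},{"gripper":0.06,"x":0.05,"y":-0.035,"z":-0.15,"ax":0,"ay":0,"az":0},{"gripper":0.06,"x":0.08,"y":-0.055,"z":-0.15,"ax":0,"ay":0,"az":0},{"gripper":0.06,"x":0.11,"y":-0.07,"z":-0.15,"ax":0,"ay":0,"az":0}])

```text
time_s: 8.55
tool_pos: [0.5018, 0.1711, 0.196]
eef_rot: [1.252, -2.88, 0.006]
wrist_force: [-0.0, -0.9, -0.1]
opening: 0.7
```

```bash
python3 look.py l2; python3 go.py .6 -.337 .19
```

```text
t 8.65 p [0.5    0.1686 0.1956] jaw 136.8 tilt [-0.001 -0.004 -1.   ] F [0.9 0.6 1.1] open 59.7 q [ 0.7   0.15 -0.36  0.   -1.07 -1.45]
shift [ 0.3002 -0.4189  0.0077] turn [-0.0021 -0.0039 -0.0002] n 0.515
```

View pics/l2.png

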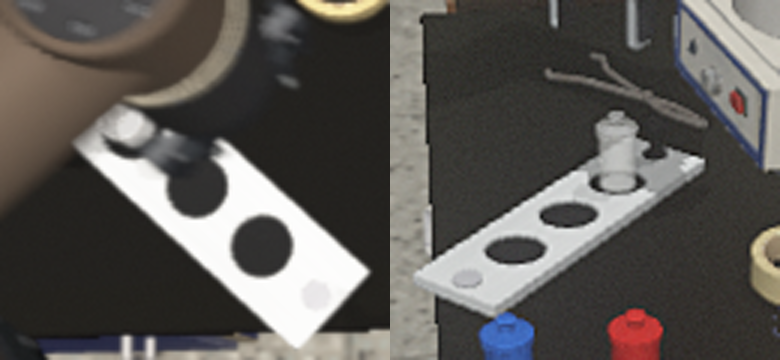

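Tall bottle is standing in the knob seat. Next is the short bottle.

Request:
play_rows(targets=[{"gripper":0.06,"x":0.023,"y":-0.032,"z":0,"ax":0,"ay":0,"az":0},{"gripper":0.06,"x":0.046,"y":-0.064,"z":0,"ax":0,"ay":0,"az":0},{"gripper":0.06,"x":0.069,"y":-0.096,"z":0,"ax":0,"ay":0,"az":0},{"gripper":0.06,"x":0.092,"y":-0.128,"z":0,"ax":0,"ay":0,"az":0},{"gripper":0.06,"x":0.115,"y":-0.16,"z":0,"ax":0,"ay":0,"az":0},{"gripper":0.06,"x":0.138,"y":-0.192,"z":0,"ax":0,"ay":0,"az":0},{"gripper":0.06,"x":0.161,"y":-0.224,"z":0,"ax":0,"ay":0,"az":0},{"gripper":0.06,"x":0.184,"y":-0.256,"z":0,"ax":0,"ay":0,"az":0}])

```text
time_s: 9.32
tool_pos: [0.561, -0.1426, 0.1979]
eef_rot: [1.248, -2.881, 0.006]
wrist_force: [1.9, 1.2, -0.1]
opening: 0.699
```

Request:
play_rows(targets=[{"gripper":0.06,"x":0.023,"y":-0.032,"z":0,"ax":0,"ay":0,"az":0},{"gripper":0.06,"x":0.046,"y":-0.064,"z":0,"ax":0,"ay":0,"az":0},{"gripper":0.06,"x":0.069,"y":-0.096,"z":0,"ax":0,"ay":0,"az":0},{"gripper":0.06,"x":0.085,"y":-0.12,"z":0,"ax":0,"ay":0,"az":0},{"gripper":0.06,"x":0.1,"y":-0.14,"z":0,"ax":0,"ay":0,"az":0},{"gripper":0.06,"x":0.1,"y":-0.14,"z":0,"ax":0,"ay":0,"az":0},{"gripper":0.06,"x":0.1,"y":-0.14,"z":0,"ax":0,"ay":0,"az":0},{"gripper":0.06,"x":0.1,"y":-0.14,"z":0,"ax":0,"ay":0,"az":0}])

```text
time_s: 9.98
tool_pos: [0.5946, -0.3111, 0.1987]
eef_rot: [1.247, -2.881, 0.006]
wrist_force: [-0.2, 0.3, 0.6]
opening: 0.704
```

```bash
python3 wr.py w7 .6 -.338 0 .6 -.338 .051; python3 go.py .6 -.338 .1 
```

```text
(np.float64(297.3), np.float64(201.7))
(np.float64(293.2), np.float64(211.4))
t 10.03 p [ 0.5947 -0.3107  0.1989] jaw 136.8 tilt [-0.    -0.004 -1.   ] F [0.8 0.  0.5] open 60.1 q [-0.19  0.37 -0.05  0.   -1.15 -0.57]
shift [ 0.016  -0.0223  0.099 ] turn [-0.0029 -0.0031  0.0004] n 0.103
```

View pics/w7.png

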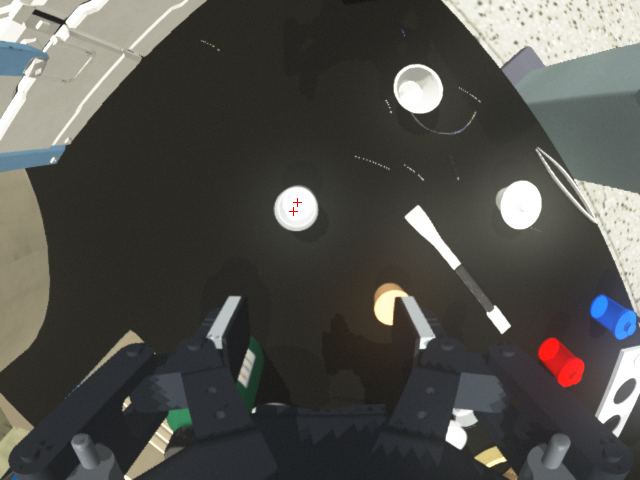

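Short bottle at (296,208), on the predicted spot.

Request:
play_rows(targets=[{"gripper":0.06,"x":0.008,"y":-0.011,"z":0.02,"ax":0,"ay":0,"az":0},{"gripper":0.06,"x":0.016,"y":-0.022,"z":0.05,"ax":0,"ay":0,"az":0},{"gripper":0.06,"x":0.016,"y":-0.022,"z":0.08,"ax":0,"ay":0,"az":0},{"gripper":0.06,"x":0.016,"y":-0.022,"z":0.11,"ax":0,"ay":0,"az":0},{"gripper":0.06,"x":0.016,"y":-0.022,"z":0.125,"ax":0,"ay":0,"az":0},{"gripper":0.06,"x":0.016,"y":-0.022,"z":0.13,"ax":0,"ay":0,"az":0},{"gripper":0.06,"x":0.016,"y":-0.022,"z":0.13,"ax":0,"ay":0,"az":0},{"gripper":0.06,"x":0.016,"y":-0.022,"z":0.13,"ax":0,"ay":0,"az":0}])

```text
time_s: 10.7
tool_pos: [0.6007, -0.3375, 0.0704]
eef_rot: [1.251, -2.881, 0.008]
wrist_force: [0.1, -0.0, 1.1]
opening: 0.704
```

```bash
python3 wr.py w8 .6 -.338 0 .6 -.338 .051; python3 go.py .6 -.338 .016 
```

```text
(np.float64(321.6), np.float64(258.7))
(np.float64(321.5), np.float64(291.1))
t 10.75 p [ 0.6011 -0.3378  0.0709] jaw 136.9 tilt [ 0.002 -0.005 -1.   ] F [-0.1 -1.3  0.1] open 59.7 q [-0.23  0.51 -0.15  0.01 -0.91 -0.53]
shift [0.0008 0.0009 0.0549] turn [-0.0054 -0.0022  0.0017] n 0.055
```

View pics/w8.png

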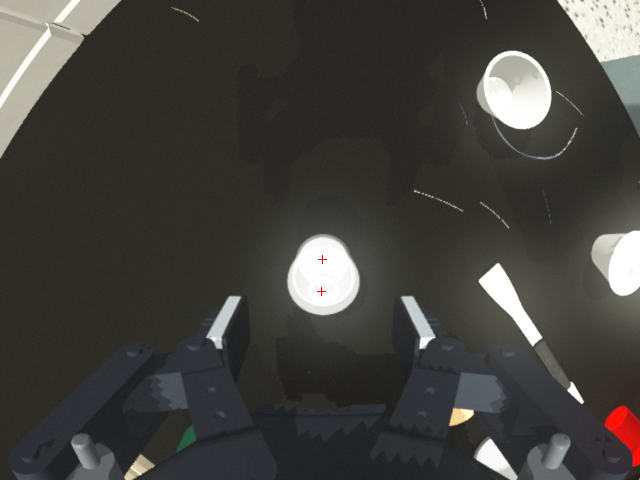

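Request:
play_rows(targets=[{"gripper":0.06,"x":0,"y":0.001,"z":0.02,"ax":-0.004,"ay":-0.002,"az":0},{"gripper":0.06,"x":0.001,"y":0.001,"z":0.035,"ax":-0.005,"ay":-0.002,"az":0},{"gripper":0.06,"x":0.001,"y":0.001,"z":0.048,"ax":-0.005,"ay":-0.002,"az":0},{"gripper":0.06,"x":0.001,"y":0.001,"z":0.055,"ax":-0.005,"ay":-0.002,"az":0},{"gripper":0.06,"x":0.001,"y":0.001,"z":0.055,"ax":-0.005,"ay":-0.002,"az":0},{"gripper":0.025,"x":0.001,"y":0.001,"z":0.055,"ax":-0.005,"ay":-0.002,"az":0},{"gripper":0.025,"x":0.001,"y":0.001,"z":0.055,"ax":-0.005,"ay":-0.002,"az":0},{"gripper":0.025,"x":0.001,"y":0.001,"z":0.055,"ax":-0.005,"ay":-0.002,"az":0}])

```text
time_s: 11.42
tool_pos: [0.6005, -0.3383, 0.0172]
eef_rot: [-1.251, 2.881, -0.003]
wrist_force: [-0.2, -0.4, 1.7]
opening: 0.407
```

Request:
play_rows(targets=[{"gripper":0.025,"x":0,"y":0,"z":0,"ax":0,"ay":0,"az":0},{"gripper":0.025,"x":0,"y":0,"z":0,"ax":0,"ay":0,"az":0},{"gripper":0.025,"x":0,"y":0,"z":0,"ax":0,"ay":0,"az":0},{"gripper":0.025,"x":0,"y":0,"z":0,"ax":0,"ay":0,"az":0},{"gripper":0.025,"x":0,"y":0,"z":0,"ax":0,"ay":0,"az":0},{"gripper":0.025,"x":0,"y":0,"z":0,"ax":0,"ay":0,"az":0},{"gripper":0.025,"x":0,"y":0,"z":0,"ax":0,"ay":0,"az":0},{"gripper":0.025,"x":0,"y":0,"z":0,"ax":0,"ay":0,"az":0}])

```text
time_s: 12.08
tool_pos: [0.6005, -0.3383, 0.0173]
eef_rot: [-1.251, 2.881, -0.003]
wrist_force: [-0.0, -1.1, 0.2]
opening: 0.407
```

```bash
python3 wr.py w9; python3 go.py .6 -.338 .016 
```

```text
t 12.13 p [ 0.6005 -0.3383  0.0173] jaw 136.9 tilt [ 0.002 -0.001 -1.   ] F [-0.3  1.7  1.6] open 34.9 q [-0.23  0.57 -0.19  0.   -0.82 -0.52]
shift [0.0001 0.0005 0.0013] turn [-0.0019  0.0003  0.002 ] n 0.001
```

View pics/w9.png

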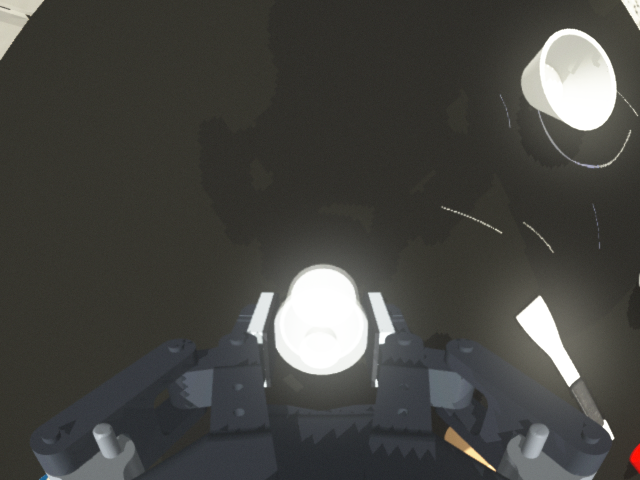

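Request:
play_rows(targets=[{"gripper":0.025,"x":0,"y":0,"z":-0.004,"ax":0,"ay":0,"az":0},{"gripper":0.025,"x":0,"y":0,"z":-0.01,"ax":0,"ay":0,"az":0},{"gripper":0.025,"x":0,"y":0,"z":-0.02,"ax":0,"ay":0,"az":0},{"gripper":0.025,"x":0,"y":0,"z":-0.035,"ax":0,"ay":0,"az":0},{"gripper":0.025,"x":0,"y":0,"z":-0.05,"ax":0,"ay":0,"az":0},{"gripper":0.025,"x":0,"y":0,"z":-0.07,"ax":0,"ay":0,"az":0},{"gripper":0.025,"x":0,"y":0,"z":-0.09,"ax":0,"ay":0,"az":0},{"gripper":0.025,"x":0,"y":0,"z":-0.11,"ax":0,"ay":0,"az":0}])

```text
time_s: 12.8
tool_pos: [0.6004, -0.3382, 0.1294]
eef_rot: [-1.251, 2.88, -0.004]
wrist_force: [-0.4, -0.3, -1.2]
opening: 0.408
```

```bash
python3 wr.py w10; python3 - <<'E'
from cell import get_image
import cv2
g=get_image("side");cv2.imwrite("pics/s10.png",cv2.resize(g["frame"][220:400,300:500],None,fx=3,fy=3))
E
python3 go.py .5 .15 .155 .4785 .2475 .155
```

```text
t 12.9 p [ 0.6026 -0.3392  0.1328] jaw 137.0 tilt [ 0.009 -0.004 -1.   ] F [ 0.8  0.8 -0.5] open 35.0 q [-0.23  0.45 -0.08  0.   -1.03 -0.52]
shift [-0.2877  0.4085 -0.025 ] turn [-0.009   0.003   0.0028] n 0.5
shift [-0.3443  0.4908 -0.0256] turn [-0.009   0.003   0.0028] n 0.6
```

View pics/w10.png

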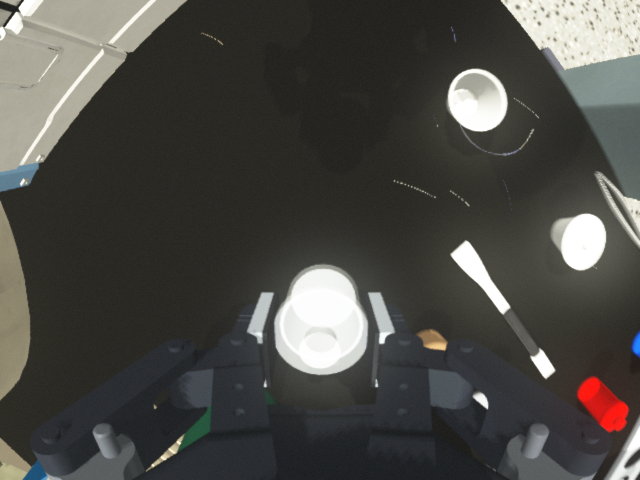

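View pics/s10.png

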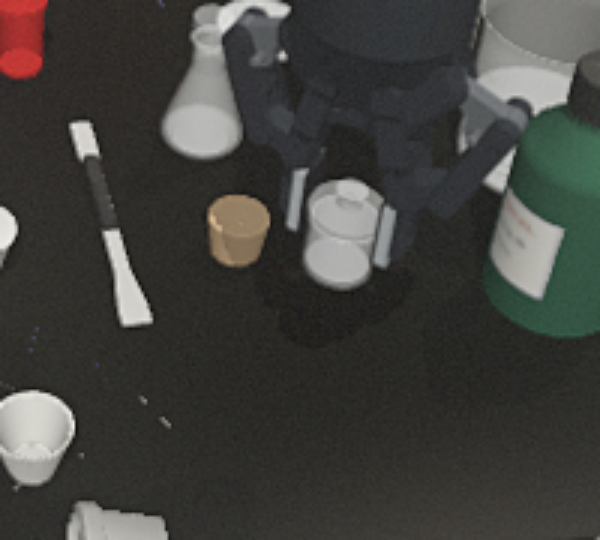

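Request:
play_rows(targets=[{"gripper":0.025,"x":-0.005,"y":0.007,"z":-0.02,"ax":-0.003,"ay":0.002,"az":0},{"gripper":0.025,"x":-0.015,"y":0.021,"z":-0.045,"ax":-0.005,"ay":0.003,"az":0},{"gripper":0.025,"x":-0.032,"y":0.046,"z":-0.055,"ax":-0.008,"ay":0.003,"az":0},{"gripper":0.025,"x":-0.053,"y":0.075,"z":-0.06,"ax":-0.008,"ay":0.003,"az":0},{"gripper":0.025,"x":-0.074,"y":0.105,"z":-0.06,"ax":-0.008,"ay":0.003,"az":0},{"gripper":0.025,"x":-0.095,"y":0.135,"z":-0.06,"ax":-0.008,"ay":0.003,"az":0},{"gripper":0.025,"x":-0.116,"y":0.165,"z":-0.06,"ax":-0.008,"ay":0.003,"az":0},{"gripper":0.025,"x":-0.137,"y":0.195,"z":-0.06,"ax":-0.008,"ay":0.003,"az":0}])

```text
time_s: 13.57
tool_pos: [0.5522, -0.1043, 0.1921]
eef_rot: [-1.251, 2.88, -0.002]
wrist_force: [1.2, -0.5, -1.0]
opening: 0.405
```

```bash
python3 go.py .4785 .2475 .185
```

```text
t 13.57 p [ 0.5522 -0.1043  0.1921] jaw 137.0 tilt [ 0.002 -0.    -1.   ] F [ 1.2 -0.5 -1. ] open 34.6 q [ 0.16  0.2  -0.3   0.   -1.07 -0.91]
shift [-0.2068  0.294   0.0068] turn [-0.0015  0.0007  0.0024] n 0.36
```

Request:
play_rows(targets=[{"gripper":0.025,"x":-0.021,"y":0.03,"z":0,"ax":0,"ay":0,"az":0},{"gripper":0.025,"x":-0.042,"y":0.06,"z":0,"ax":0,"ay":0,"az":0},{"gripper":0.025,"x":-0.063,"y":0.09,"z":0,"ax":0,"ay":0,"az":0},{"gripper":0.025,"x":-0.084,"y":0.12,"z":0,"ax":0,"ay":0,"az":0},{"gripper":0.025,"x":-0.105,"y":0.15,"z":0,"ax":0,"ay":0,"az":0},{"gripper":0.025,"x":-0.126,"y":0.18,"z":0,"ax":0,"ay":0,"az":0},{"gripper":0.025,"x":-0.147,"y":0.21,"z":0,"ax":0,"ay":0,"az":0},{"gripper":0.025,"x":-0.165,"y":0.235,"z":0,"ax":0,"ay":0,"az":0}])

```text
time_s: 14.23
tool_pos: [0.4922, 0.1788, 0.1926]
eef_rot: [-1.252, 2.879, -0.001]
wrist_force: [0.5, -0.3, -0.4]
opening: 0.408
```

Request:
play_rows(targets=[{"gripper":0.025,"x":-0.018,"y":0.025,"z":0,"ax":0,"ay":0,"az":0},{"gripper":0.025,"x":-0.032,"y":0.045,"z":0,"ax":0,"ay":0,"az":0},{"gripper":0.025,"x":-0.042,"y":0.06,"z":0,"ax":0,"ay":0,"az":0},{"gripper":0.025,"x":-0.042,"y":0.06,"z":0,"ax":0,"ay":0,"az":0},{"gripper":0.025,"x":-0.042,"y":0.06,"z":0,"ax":0,"ay":0,"az":0},{"gripper":0.025,"x":-0.042,"y":0.06,"z":0,"ax":0,"ay":0,"az":0},{"gripper":0.025,"x":-0.042,"y":0.06,"z":0,"ax":0,"ay":0,"az":0},{"gripper":0.025,"x":-0.042,"y":0.06,"z":0,"ax":0,"ay":0,"az":0}])

```text
time_s: 14.9
tool_pos: [0.4772, 0.2496, 0.1927]
eef_rot: [-1.25, 2.879, -0.001]
wrist_force: [0.1, -0.5, 0.2]
opening: 0.411
```

```bash
python3 wr.py w11 .4782 .2472 .006; python3 go.py .4785 .2475 .085
```

```text
(np.float64(318.5), np.float64(218.7))
t 14.95 p [0.4772 0.2496 0.1927] jaw 136.9 tilt [ 0.003  0.001 -1.   ] F [ 0.1 -0.8 -0.3] open 34.3 q [ 0.85  0.16 -0.35  0.   -1.06 -1.6 ]
shift [ 0.0009 -0.0022  0.1077] turn [-0.0015  0.0022  0.0019] n 0.108
```

View pics/w11.png

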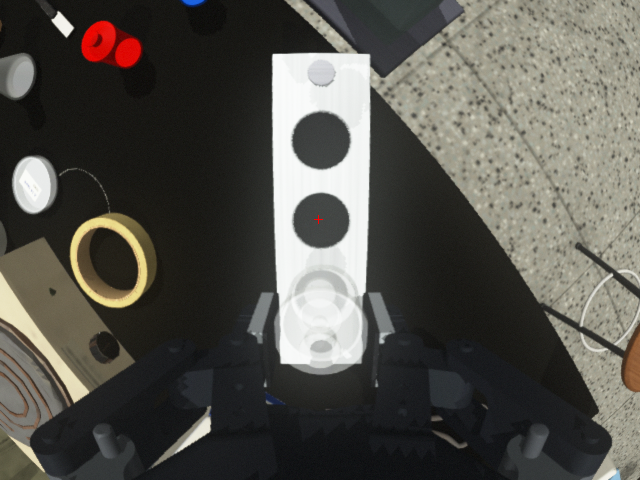

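Request:
play_rows(targets=[{"gripper":0.025,"x":0.001,"y":-0.001,"z":0.015,"ax":0,"ay":0.002,"az":0},{"gripper":0.025,"x":0.001,"y":-0.001,"z":0.035,"ax":0,"ay":0.002,"az":0},{"gripper":0.025,"x":0.001,"y":-0.001,"z":0.06,"ax":0,"ay":0.002,"az":0},{"gripper":0.025,"x":0.001,"y":-0.001,"z":0.085,"ax":0,"ay":0.002,"az":0},{"gripper":0.025,"x":0.001,"y":-0.001,"z":0.11,"ax":0,"ay":0.002,"az":0},{"gripper":0.025,"x":0.001,"y":-0.001,"z":0.13,"ax":0,"ay":0.002,"az":0},{"gripper":0.025,"x":0.001,"y":-0.001,"z":0.142,"ax":0,"ay":0.002,"az":0},{"gripper":0.025,"x":0.001,"y":-0.001,"z":0.148,"ax":0,"ay":0.002,"az":0}])

```text
time_s: 15.62
tool_pos: [0.477, 0.2469, 0.0428]
eef_rot: [1.249, -2.881, 0.004]
wrist_force: [0.3, 0.0, 0.1]
opening: 0.408
```

```bash
python3 wr.py w12 .4782 .2472 .006; python3 go.py .4785 .2475 .0235
```

```text
(np.float64(319.7), np.float64(281.5))
t 15.67 p [0.477  0.247  0.0427] jaw 136.9 tilt [-0.001 -0.003 -1.   ] F [-0.3  0.  -1.3] open 34.6 q [ 0.84  0.34 -0.52  0.   -0.72 -1.6 ]
shift [-0.0014 -0.0007  0.0192] turn [-0.0014 -0.003   0.0008] n 0.019
```

View pics/w12.png

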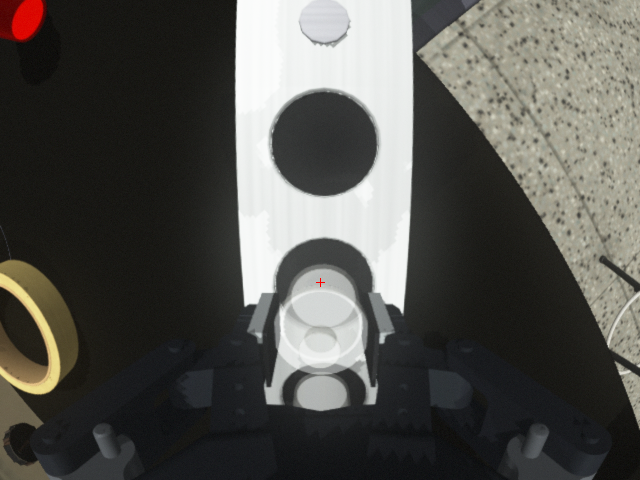

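Request:
play_rows(targets=[{"gripper":0.025,"x":-0.001,"y":0.001,"z":0.006,"ax":0,"ay":-0.003,"az":0},{"gripper":0.025,"x":-0.001,"y":0.001,"z":0.011,"ax":0,"ay":-0.003,"az":0},{"gripper":0.025,"x":-0.001,"y":0.001,"z":0.015,"ax":0,"ay":-0.003,"az":0},{"gripper":0.025,"x":-0.001,"y":0.001,"z":0.018,"ax":0,"ay":-0.003,"az":0},{"gripper":0.025,"x":-0.001,"y":0.001,"z":0.0195,"ax":0,"ay":-0.003,"az":0},{"gripper":0.025,"x":-0.001,"y":0.001,"z":0.02,"ax":0,"ay":-0.003,"az":0},{"gripper":0.025,"x":-0.001,"y":0.001,"z":0.02,"ax":0,"ay":-0.003,"az":0},{"gripper":0.025,"x":-0.001,"y":0.001,"z":0.02,"ax":0,"ay":-0.003,"az":0}])

```text
time_s: 16.33
tool_pos: [0.4772, 0.2486, 0.0232]
eef_rot: [-1.249, 2.881, -0.002]
wrist_force: [-1.2, 0.1, 3.0]
opening: 0.407
```

```bash
python3 go.py .4785 .2475 .0235
```

```text
t 16.33 p [0.4772 0.2486 0.0232] jaw 136.9 tilt [ 0.002 -0.    -1.   ] F [-1.2  0.1  3. ] open 34.7 q [ 0.85  0.37 -0.54  0.   -0.67 -1.6 ]
shift [-0.0001 -0.0017 -0.0003] turn [-0.0015  0.0007  0.001 ] n 0.002
```

Request:
play_rows(targets=[{"gripper":0.042,"x":0,"y":0,"z":0,"ax":0,"ay":0,"az":0},{"gripper":0.055,"x":0,"y":0,"z":0,"ax":0,"ay":0,"az":0},{"gripper":0.062,"x":0,"y":0,"z":0,"ax":0,"ay":0,"az":0},{"gripper":0.062,"x":0,"y":0,"z":0,"ax":0,"ay":0,"az":0},{"gripper":0.062,"x":0,"y":0,"z":0,"ax":0,"ay":0,"az":0},{"gripper":0.062,"x":0,"y":0,"z":0,"ax":0,"ay":0,"az":0},{"gripper":0.062,"x":0,"y":0,"z":-0.01,"ax":0,"ay":0,"az":0},{"gripper":0.062,"x":0,"y":0,"z":-0.03,"ax":0,"ay":0,"az":0}])

```text
time_s: 17.0
tool_pos: [0.4758, 0.2474, 0.0519]
eef_rot: [1.248, -2.88, 0.004]
wrist_force: [-0.5, 0.1, 0.6]
opening: 0.724
```

Request:
play_rows(targets=[{"gripper":0.065,"x":0,"y":0,"z":-0.03,"ax":0,"ay":0,"az":0},{"gripper":0.065,"x":0,"y":0,"z":-0.06,"ax":0,"ay":0,"az":0},{"gripper":0.065,"x":0,"y":0,"z":-0.09,"ax":0,"ay":0,"az":0},{"gripper":0.065,"x":0,"y":0,"z":-0.12,"ax":0,"ay":0,"az":0},{"gripper":0.065,"x":0.02,"y":-0.015,"z":-0.135,"ax":0,"ay":0,"az":0},{"gripper":0.065,"x":0.05,"y":-0.035,"z":-0.135,"ax":0,"ay":0,"az":0},{"gripper":0.065,"x":0.08,"y":-0.055,"z":-0.135,"ax":0,"ay":0,"az":0},{"gripper":0.065,"x":0.11,"y":-0.07,"z":-0.135,"ax":0,"ay":0,"az":0}])

```text
time_s: 17.67
tool_pos: [0.4517, 0.1184, 0.1885]
eef_rot: [1.249, -2.881, 0.004]
wrist_force: [0.7, -0.5, -0.4]
opening: 0.764
```

```bash
python3 look.py l3; python3 go.py .4445 -.203 .19
```

```text
t 17.77 p [0.45   0.1162 0.1883] jaw 136.7 tilt [-0.002 -0.003 -1.   ] F [-0.1  0.6  0.3] open 65.1 q [ 0.68  0.04 -0.5   0.   -1.03 -1.44]
shift [ 0.2361 -0.2149 -0.0006] turn [-0.0008 -0.0036 -0.002 ] n 0.319
```

View pics/l3.png

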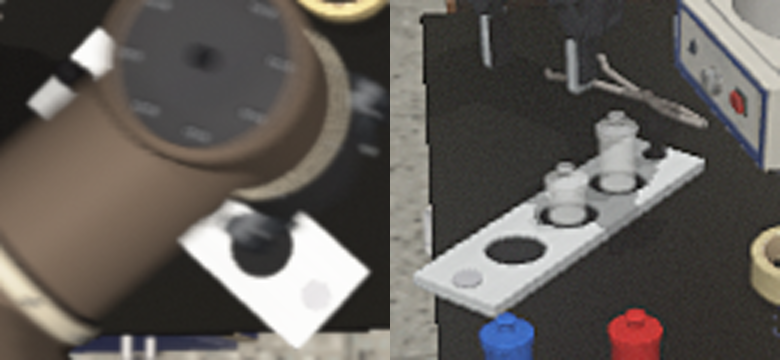

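Both bottles are standing in their seats. Now the lidded crucible.

Request:
play_rows(targets=[{"gripper":0.068,"x":0.029,"y":-0.027,"z":0,"ax":0,"ay":0,"az":0},{"gripper":0.068,"x":0.058,"y":-0.053,"z":0,"ax":0,"ay":0,"az":0},{"gripper":0.068,"x":0.088,"y":-0.08,"z":0,"ax":0,"ay":0,"az":0},{"gripper":0.068,"x":0.117,"y":-0.107,"z":0,"ax":0,"ay":0,"az":0},{"gripper":0.068,"x":0.146,"y":-0.133,"z":0,"ax":0,"ay":0,"az":0},{"gripper":0.068,"x":0.175,"y":-0.16,"z":0,"ax":0,"ay":0,"az":0},{"gripper":0.068,"x":0.2,"y":-0.182,"z":0,"ax":0,"ay":0,"az":0},{"gripper":0.068,"x":0.22,"y":-0.2,"z":0,"ax":0,"ay":0,"az":0}])

```text
time_s: 18.43
tool_pos: [0.4444, -0.1833, 0.1901]
eef_rot: [1.243, -2.883, 0.004]
wrist_force: [-0.6, 0.0, -0.9]
opening: 0.795
```

```bash
python3 go.py .4445 -.203 .15
```

```text
t 18.43 p [ 0.4444 -0.1833  0.1901] jaw 136.7 tilt [-0.001 -0.003 -1.   ] F [-0.6  0.  -0.9] open 67.9 q [ 0.02  0.07 -0.47  0.   -1.04 -0.78]
shift [ 0.0141 -0.0135  0.0402] turn [-0.0015 -0.0032 -0.0028] n 0.045
```

Request:
play_rows(targets=[{"gripper":0.068,"x":0.014,"y":-0.0135,"z":0.02,"ax":0,"ay":-0.003,"az":-0.003},{"gripper":0.068,"x":0.014,"y":-0.0135,"z":0.05,"ax":0,"ay":-0.003,"az":-0.003},{"gripper":0.068,"x":0.014,"y":-0.0135,"z":0.08,"ax":0,"ay":-0.003,"az":-0.003},{"gripper":0.068,"x":0.014,"y":-0.0135,"z":0.1,"ax":0,"ay":-0.003,"az":-0.003},{"gripper":0.068,"x":0.014,"y":-0.0135,"z":0.11,"ax":0,"ay":-0.003,"az":-0.003},{"gripper":0.068,"x":0.014,"y":-0.0135,"z":0.12,"ax":0,"ay":-0.003,"az":-0.003},{"gripper":0.068,"x":0.014,"y":-0.0135,"z":0.12,"ax":0,"ay":-0.003,"az":-0.003},{"gripper":0.068,"x":0.014,"y":-0.0135,"z":0.12,"ax":0,"ay":-0.003,"az":-0.003}])

```text
time_s: 19.1
tool_pos: [0.4446, -0.2031, 0.0704]
eef_rot: [1.249, -2.882, 0.002]
wrist_force: [0.1, 0.2, 0.0]
opening: 0.795
```

```bash
python3 wr.py w13 .4445 -.203 0 .4445 -.203 .043; python3 go.py .4445 -.203 .009
```

```text
(np.float64(321.1), np.float64(259.8))
(np.float64(321.2), np.float64(286.4))
t 19.15 p [ 0.445  -0.2031  0.0709] jaw 136.9 tilt [ 0.001 -0.001 -1.   ] F [-0.2  1.2  0.6] open 68.0 q [-0.02  0.23 -0.6   0.   -0.74 -0.73]
shift [0.0003 0.0006 0.0619] turn [-0.002  -0.      0.0005] n 0.062
```

View pics/w13.png

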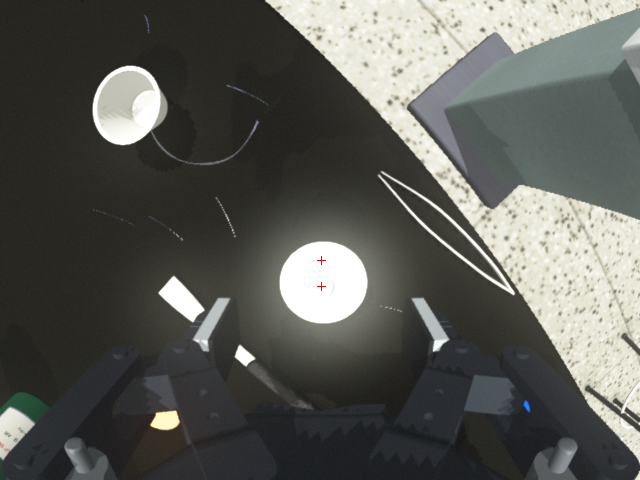

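Request:
play_rows(targets=[{"gripper":0.068,"x":0,"y":0,"z":0.02,"ax":0,"ay":0,"az":0},{"gripper":0.068,"x":0,"y":0,"z":0.035,"ax":0,"ay":0,"az":0},{"gripper":0.068,"x":0,"y":0,"z":0.05,"ax":0,"ay":0,"az":0},{"gripper":0.068,"x":0,"y":0,"z":0.06,"ax":0,"ay":0,"az":0},{"gripper":0.068,"x":0,"y":0,"z":0.06,"ax":0,"ay":0,"az":0},{"gripper":0.035,"x":0,"y":0,"z":0.06,"ax":0,"ay":0,"az":0},{"gripper":0.035,"x":0,"y":0,"z":0.06,"ax":0,"ay":0,"az":0},{"gripper":0.035,"x":0,"y":0,"z":0.06,"ax":0,"ay":0,"az":0}])

```text
time_s: 19.82
tool_pos: [0.4461, -0.2032, 0.0123]
eef_rot: [-1.249, 2.88, -0.005]
wrist_force: [-1.1, 1.6, 6.6]
opening: 0.457
```

Request:
play_rows(targets=[{"gripper":0.035,"x":0,"y":0,"z":0,"ax":0,"ay":0,"az":0},{"gripper":0.035,"x":0,"y":0,"z":0,"ax":0,"ay":0,"az":0},{"gripper":0.035,"x":0,"y":0,"z":0,"ax":0,"ay":0,"az":0},{"gripper":0.035,"x":0,"y":0,"z":0,"ax":0,"ay":0,"az":0},{"gripper":0.035,"x":0,"y":0,"z":0,"ax":0,"ay":0,"az":0},{"gripper":0.035,"x":0,"y":0,"z":0,"ax":0,"ay":0,"az":0},{"gripper":0.035,"x":0,"y":0,"z":0,"ax":0,"ay":0,"az":0},{"gripper":0.035,"x":0,"y":0,"z":0,"ax":0,"ay":0,"az":0}])

```text
time_s: 20.48
tool_pos: [0.4462, -0.2033, 0.0124]
eef_rot: [-1.249, 2.88, -0.005]
wrist_force: [-0.4, 0.0, 2.6]
opening: 0.454
```

```bash
python3 wr.py w14; python3 go.py .4445 -.203 .009
```

```text
t 20.53 p [ 0.4462 -0.2033  0.0124] jaw 136.9 tilt [ 0.004 -0.002 -1.   ] F [-0.5 -0.4  2.8] open 38.5 q [-0.02  0.32 -0.66  0.   -0.59 -0.73]
shift [0.001  0.0014 0.0033] turn [-0.0039  0.0013  0.001 ] n 0.004
```

View pics/w14.png

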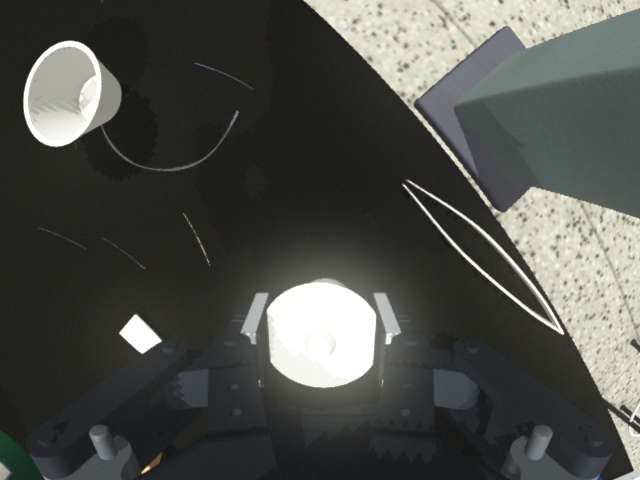

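Request:
play_rows(targets=[{"gripper":0.035,"x":0,"y":0,"z":-0.004,"ax":0,"ay":0,"az":0},{"gripper":0.035,"x":0,"y":0,"z":-0.01,"ax":0,"ay":0,"az":0},{"gripper":0.035,"x":0,"y":0,"z":-0.02,"ax":0,"ay":0,"az":0},{"gripper":0.035,"x":0,"y":0,"z":-0.035,"ax":0,"ay":0,"az":0},{"gripper":0.035,"x":0,"y":0,"z":-0.055,"ax":0,"ay":0,"az":0},{"gripper":0.035,"x":0,"y":0,"z":-0.075,"ax":0,"ay":0,"az":0},{"gripper":0.035,"x":0,"y":0,"z":-0.095,"ax":0,"ay":0,"az":0},{"gripper":0.035,"x":0,"y":0,"z":-0.115,"ax":0,"ay":0,"az":0}])

```text
time_s: 21.2
tool_pos: [0.4454, -0.203, 0.1287]
eef_rot: [-1.248, 2.88, -0.005]
wrist_force: [-0.1, 0.1, -0.1]
opening: 0.456
```

```bash
python3 wr.py w15; python3 - <<'E'
from cell import get_image
import cv2
g=get_image("side");cv2.imwrite("pics/s15.png",cv2.resize(g["frame"][200:360,230:430],None,fx=3,fy=3))
E
python3 go.py .4295 .195 .18
```

```text
t 21.3 p [ 0.4477 -0.2034  0.131 ] jaw 136.9 tilt [ 0.01  -0.003 -1.   ] F [-0.3 -0.1 -0.6] open 38.9 q [-0.02  0.15 -0.53  0.   -0.88 -0.73]
shift [-0.2788  0.285  -0.0502] turn [-0.0088  0.0047  0.0016] n 0.402
```

View pics/w15.png

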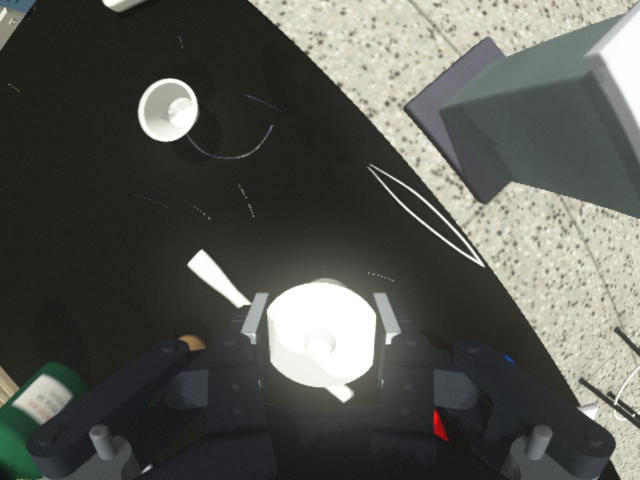

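View pics/s15.png

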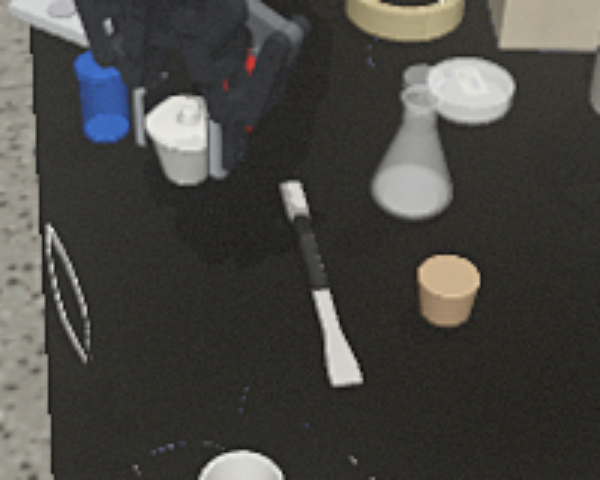

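Request:
play_rows(targets=[{"gripper":0.035,"x":-0.01,"y":0.01,"z":-0.02,"ax":-0.004,"ay":0.003,"az":0},{"gripper":0.035,"x":-0.03,"y":0.03,"z":-0.035,"ax":-0.008,"ay":0.004,"az":0},{"gripper":0.035,"x":-0.055,"y":0.056,"z":-0.04,"ax":-0.008,"ay":0.004,"az":0},{"gripper":0.035,"x":-0.08,"y":0.082,"z":-0.04,"ax":-0.008,"ay":0.004,"az":0},{"gripper":0.035,"x":-0.105,"y":0.107,"z":-0.04,"ax":-0.008,"ay":0.004,"az":0},{"gripper":0.035,"x":-0.13,"y":0.133,"z":-0.04,"ax":-0.008,"ay":0.004,"az":0},{"gripper":0.035,"x":-0.155,"y":0.158,"z":-0.04,"ax":-0.008,"ay":0.004,"az":0},{"gripper":0.035,"x":-0.18,"y":0.184,"z":-0.04,"ax":-0.008,"ay":0.004,"az":0}])

```text
time_s: 21.97
tool_pos: [0.435, 0.0554, 0.1702]
eef_rot: [-1.25, 2.881, -0.0]
wrist_force: [1.5, -0.5, -0.4]
opening: 0.45
```

```bash
python3 go.py .4295 .195 .17
```

```text
t 21.97 p [0.435  0.0554 0.1702] jaw 136.9 tilt [ 0.001  0.    -1.   ] F [ 1.5 -0.5 -0.4] open 38.5 q [ 0.58  0.01 -0.57  0.   -0.98 -1.33]
shift [-0.0982  0.0994  0.0002] turn [-0.0005  0.0008  0.0014] n 0.14
```

Request:
play_rows(targets=[{"gripper":0.035,"x":-0.022,"y":0.022,"z":0,"ax":0,"ay":0,"az":0},{"gripper":0.035,"x":-0.044,"y":0.045,"z":0,"ax":0,"ay":0,"az":0},{"gripper":0.035,"x":-0.065,"y":0.066,"z":0,"ax":0,"ay":0,"az":0},{"gripper":0.035,"x":-0.082,"y":0.083,"z":0,"ax":0,"ay":0,"az":0},{"gripper":0.035,"x":-0.094,"y":0.095,"z":0,"ax":0,"ay":0,"az":0},{"gripper":0.035,"x":-0.098,"y":0.099,"z":0,"ax":0,"ay":0,"az":0},{"gripper":0.035,"x":-0.098,"y":0.099,"z":0,"ax":0,"ay":0,"az":0},{"gripper":0.035,"x":-0.098,"y":0.099,"z":0,"ax":0,"ay":0,"az":0}])

```text
time_s: 22.63
tool_pos: [0.4292, 0.194, 0.1698]
eef_rot: [1.251, -2.882, 0.001]
wrist_force: [-0.3, 0.8, -1.3]
opening: 0.456
```

```bash
python3 wr.py w16 .4291 .1949 .006; python3 go.py .4295 .195 .04
```

```text
(np.float64(321.7), np.float64(226.5))
t 22.68 p [0.4293 0.1937 0.1699] jaw 136.9 tilt [ 0. -0. -1.] F [ 1.1  0.  -0.1] open 38.9 q [ 0.84  0.07 -0.51  0.   -0.99 -1.6 ]
shift [-0.0011  0.0008  0.1299] turn [-0.0004 -0.0002  0.0012] n 0.13
```

View pics/w16.png

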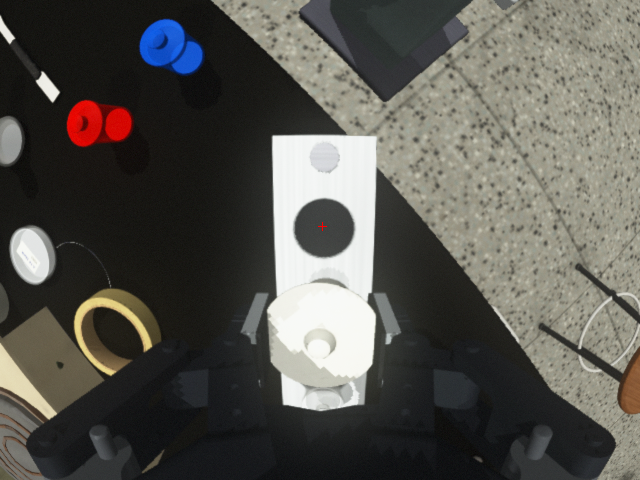

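Request:
play_rows(targets=[{"gripper":0.035,"x":-0.001,"y":0.001,"z":0.015,"ax":0,"ay":0,"az":0},{"gripper":0.035,"x":-0.001,"y":0.002,"z":0.035,"ax":0,"ay":0,"az":0},{"gripper":0.035,"x":-0.001,"y":0.002,"z":0.06,"ax":0,"ay":0,"az":0},{"gripper":0.035,"x":-0.001,"y":0.002,"z":0.085,"ax":0,"ay":0,"az":0},{"gripper":0.035,"x":-0.001,"y":0.002,"z":0.105,"ax":0,"ay":0,"az":0},{"gripper":0.035,"x":-0.001,"y":0.002,"z":0.12,"ax":0,"ay":0,"az":0},{"gripper":0.035,"x":-0.001,"y":0.002,"z":0.128,"ax":0,"ay":0,"az":0},{"gripper":0.035,"x":-0.001,"y":0.002,"z":0.13,"ax":0,"ay":0,"az":0}])

```text
time_s: 23.35
tool_pos: [0.428, 0.1941, 0.0387]
eef_rot: [1.247, -2.881, 0.002]
wrist_force: [-0.1, -0.2, 0.1]
opening: 0.458
```

```bash
python3 wr.py w17 .4291 .1949 .006; python3 look.py l4;python3 go.py .4295 .195 .0185
```

```text
(np.float64(320.4), np.float64(285.0))
t 23.5 p [0.429  0.1956 0.0406] jaw 136.9 tilt [ 0.001  0.    -1.   ] F [-0.2  0.4 -1.1] open 39.1 q [ 0.85  0.25 -0.67  0.   -0.65 -1.6 ]
shift [ 0.0002 -0.0008  0.0221] turn [-0.0006  0.0007  0.0008] n 0.022
```

View pics/w17.png

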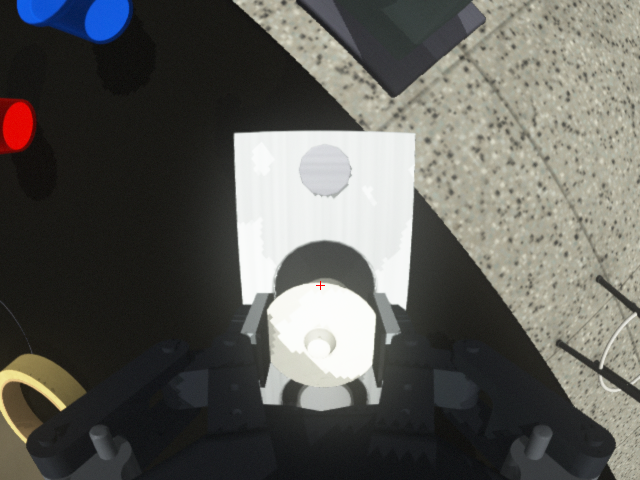

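View pics/l4.png

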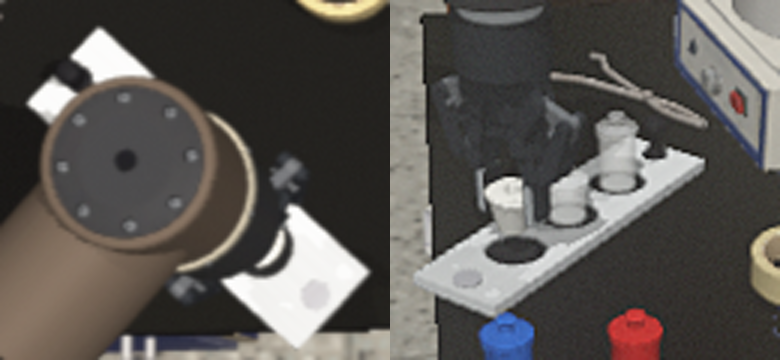

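Request:
play_rows(targets=[{"gripper":0.035,"x":0,"y":0.001,"z":0.007,"ax":0,"ay":0,"az":0},{"gripper":0.035,"x":0,"y":0.001,"z":0.013,"ax":0,"ay":0,"az":0},{"gripper":0.035,"x":0,"y":0.001,"z":0.018,"ax":0,"ay":0,"az":0},{"gripper":0.035,"x":0,"y":0.001,"z":0.021,"ax":0,"ay":0,"az":0},{"gripper":0.035,"x":0,"y":0.001,"z":0.0225,"ax":0,"ay":0,"az":0},{"gripper":0.035,"x":0,"y":0.001,"z":0.023,"ax":0,"ay":0,"az":0},{"gripper":0.035,"x":0,"y":0.001,"z":0.023,"ax":0,"ay":0,"az":0},{"gripper":0.035,"x":0,"y":0.001,"z":0.023,"ax":0,"ay":0,"az":0}])

```text
time_s: 24.17
tool_pos: [0.4288, 0.1969, 0.0182]
eef_rot: [-1.25, 2.88, -0.0]
wrist_force: [-2.7, 0.4, 8.6]
opening: 0.456
```

```bash
python3 go.py .4295 .195 .0185
```

```text
t 24.17 p [0.4288 0.1969 0.0182] jaw 136.9 tilt [ 0.002  0.001 -1.   ] F [-2.7  0.4  8.6] open 38.9 q [ 0.85  0.29 -0.69  0.   -0.59 -1.6 ]
shift [ 0.0009 -0.0018 -0.0003] turn [-0.0008  0.0018  0.0015] n 0.002
```

Request:
play_rows(targets=[{"gripper":0.045,"x":0,"y":0,"z":0,"ax":0,"ay":0,"az":0},{"gripper":0.055,"x":0,"y":0,"z":0,"ax":0,"ay":0,"az":0},{"gripper":0.068,"x":0,"y":0,"z":0,"ax":0,"ay":0,"az":0},{"gripper":0.068,"x":0,"y":0,"z":0,"ax":0,"ay":0,"az":0},{"gripper":0.068,"x":0,"y":0,"z":0,"ax":0,"ay":0,"az":0},{"gripper":0.068,"x":0,"y":0,"z":0,"ax":0,"ay":0,"az":0},{"gripper":0.068,"x":0,"y":0,"z":-0.005,"ax":0,"ay":0,"az":0},{"gripper":0.068,"x":0,"y":0,"z":-0.02,"ax":0,"ay":0,"az":0}])

```text
time_s: 24.83
tool_pos: [0.4277, 0.1958, 0.0371]
eef_rot: [1.249, -2.881, 0.002]
wrist_force: [0.3, 0.0, -0.2]
opening: 0.798
```

Request:
play_rows(targets=[{"gripper":0.068,"x":0,"y":0,"z":-0.025,"ax":0,"ay":0,"az":0},{"gripper":0.068,"x":0,"y":0,"z":-0.05,"ax":0,"ay":0,"az":0},{"gripper":0.068,"x":0,"y":0,"z":-0.085,"ax":0,"ay":0,"az":0},{"gripper":0.068,"x":0,"y":0,"z":-0.12,"ax":0,"ay":0,"az":0},{"gripper":0.068,"x":0.02,"y":-0.02,"z":-0.15,"ax":0,"ay":0,"az":0},{"gripper":0.068,"x":0.05,"y":-0.05,"z":-0.17,"ax":0,"ay":0,"az":0},{"gripper":0.068,"x":0.08,"y":-0.08,"z":-0.18,"ax":0,"ay":0,"az":0},{"gripper":0.068,"x":0.11,"y":-0.11,"z":-0.18,"ax":0,"ay":0,"az":0}])

```text
time_s: 25.5
tool_pos: [0.4334, 0.0476, 0.2202]
eef_rot: [-1.251, 2.878, -0.002]
wrist_force: [1.5, 0.4, 0.2]
opening: 0.798
```

Request:
play_rows(targets=[{"gripper":0.068,"x":0.028,"y":-0.028,"z":0,"ax":0,"ay":0,"az":0},{"gripper":0.068,"x":0.056,"y":-0.056,"z":0,"ax":0,"ay":0,"az":0},{"gripper":0.068,"x":0.084,"y":-0.084,"z":0,"ax":0,"ay":0,"az":0},{"gripper":0.068,"x":0.1,"y":-0.1,"z":0,"ax":0,"ay":0,"az":0},{"gripper":0.068,"x":0.11,"y":-0.11,"z":0,"ax":0,"ay":0,"az":0},{"gripper":0.068,"x":0.11,"y":-0.11,"z":0,"ax":0,"ay":0,"az":0},{"gripper":0.068,"x":0.11,"y":-0.11,"z":0,"ax":0,"ay":0,"az":0},{"gripper":0.068,"x":0.11,"y":-0.11,"z":0,"ax":0,"ay":0,"az":0}])

```text
time_s: 26.17
tool_pos: [0.4388, -0.1077, 0.2203]
eef_rot: [-1.251, 2.878, -0.002]
wrist_force: [-0.4, 1.1, 0.2]
opening: 0.793
```

```bash
python3 look.py l5; python3 go.py; python3 - <<'E'
from h import *
t=load("l5top");s=load("l5side");cv2.imwrite("pics/t5.png",t["frame"]);cv2.imwrite("pics/s5.png",s["frame"])
E
```

```text
t 26.27 p [ 0.4389 -0.1072  0.2203] jaw 137.1 tilt [ 0.004  0.    -1.   ] F [-0.4  0.4 -0.8] open 67.6 q [ 0.2  -0.01 -0.47  0.   -1.1  -0.95]
```

View pics/l5.png

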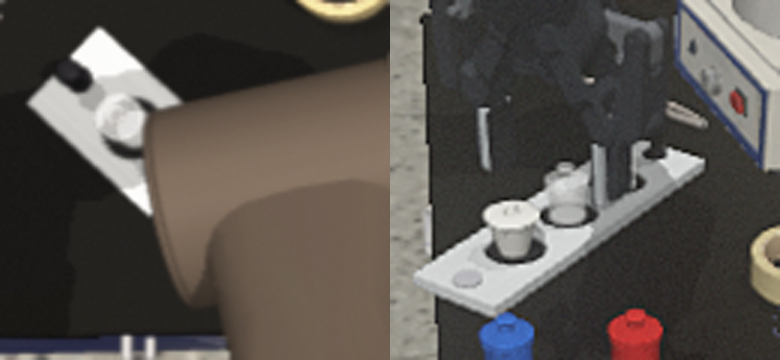

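View pics/s5.png

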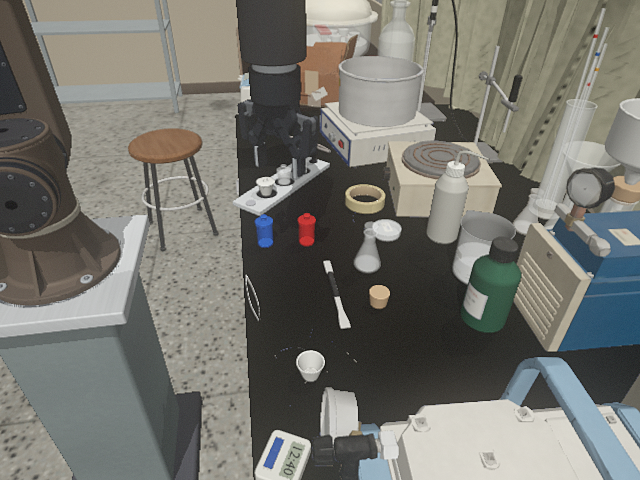

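View pics/t5.png

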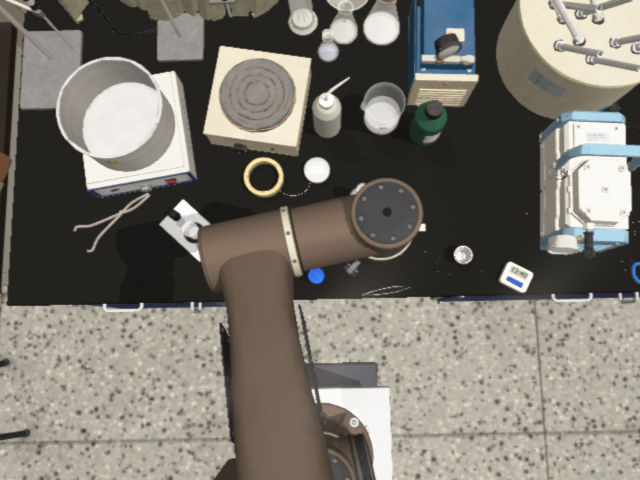

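The crucible stands in the far seat. The gripper hides the tall bottle from the side camera and the forearm hides the carrier from the top one, so I'll move away for a final check.

Request:
play_rows(targets=[{"gripper":0.068,"x":0.024,"y":-0.03,"z":-0.01,"ax":0,"ay":0,"az":0},{"gripper":0.068,"x":0.048,"y":-0.06,"z":-0.02,"ax":0,"ay":0,"az":0},{"gripper":0.068,"x":0.072,"y":-0.09,"z":-0.03,"ax":0,"ay":0,"az":0},{"gripper":0.068,"x":0.096,"y":-0.12,"z":-0.03,"ax":0,"ay":0,"az":0},{"gripper":0.068,"x":0.12,"y":-0.15,"z":-0.03,"ax":0,"ay":0,"az":0},{"gripper":0.068,"x":0.144,"y":-0.18,"z":-0.03,"ax":0,"ay":0,"az":0},{"gripper":0.068,"x":0.155,"y":-0.19,"z":-0.03,"ax":0,"ay":0,"az":0},{"gripper":0.068,"x":0.155,"y":-0.19,"z":-0.03,"ax":0,"ay":0,"az":0}])

```text
time_s: 26.93
tool_pos: [0.4726, -0.3522, 0.2492]
eef_rot: [-1.251, 2.879, -0.0]
wrist_force: [-0.3, 0.0, -0.1]
opening: 0.799
```

```bash
python3 look.py l6; python3 go.py; python3 - <<'E'
from h import *
t=load("l6top");s=load("l6side");cv2.imwrite("pics/t6.png",t["frame"]);cv2.imwrite("pics/s6.png",s["frame"])
E
```

```text
t 27.03 p [ 0.4724 -0.3498  0.2498] jaw 137.0 tilt [ 0.003  0.001 -1.   ] F [-0.1 -0.3  0.1] open 67.8 q [-0.31  0.2  -0.16 -0.   -1.21 -0.44]
```

View pics/l6.png

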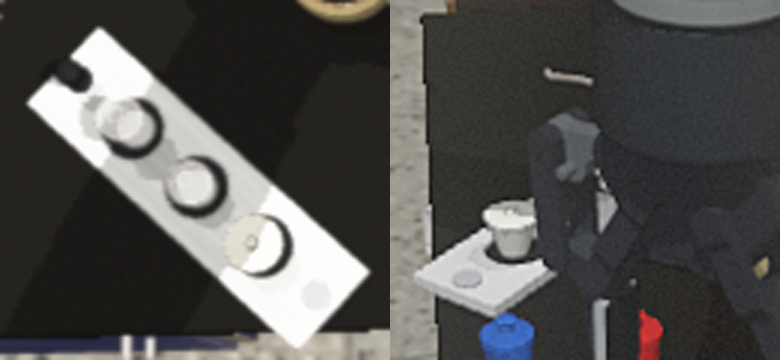

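View pics/s6.png

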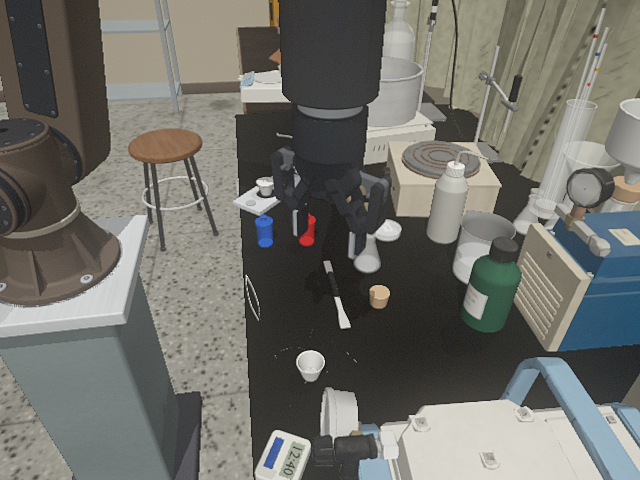

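```bash
python3 - <<'E'
from h import *
t=load("l6top")
for k,c,z,s in (("tall",(124,121),.062,(.5287,.3013)),("short",(195,184),.043,(.4794,.2488)),("cru",(254,244),.042,(.4301,.1963))):
    P=plane(t,150+c[0]/3,190+c[1]/3,z);print(k,P.round(4),"off mm",((P[:2]-s)*1000).round(1))
E
```

```text
tall [0.5247 0.2953 0.062 ] off mm [-4. -6.]
short [0.4762 0.2429 0.043 ] off mm [-3.2 -5.9]
cru [0.4278 0.1963 0.042 ] off mm [-2.3 -0. ]
```

```bash
python3 - <<'E'
from h import *
t=load("l6top");s=load("l3side")
a=cv2.resize(t["frame"][210:290,165:265],None,fx=5,fy=5,interpolation=cv2.INTER_CUBIC)
for z,p in ((.01,(.5287,.3013)),(.01,(.4794,.2488)),(.01,(.4301,.1963))):
    th=np.linspace(0,6.28,60);u=[proj(t,(p[0]+.026*np.cos(q),p[1]+.026*np.sin(q),z)) for q in th]
    cv2.polylines(a,[((np.array(u)-[165,210]+.5)*5).astype(int)],True,(0,0,255),1)
b=cv2.resize(s["frame"][140:220,255:315],None,fx=5,fy=5,interpolation=cv2.INTER_CUBIC)
cv2.imwrite("pics/z.png",np.hstack([a,b]))
E
```

```text
(no output)
```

View pics/z.png

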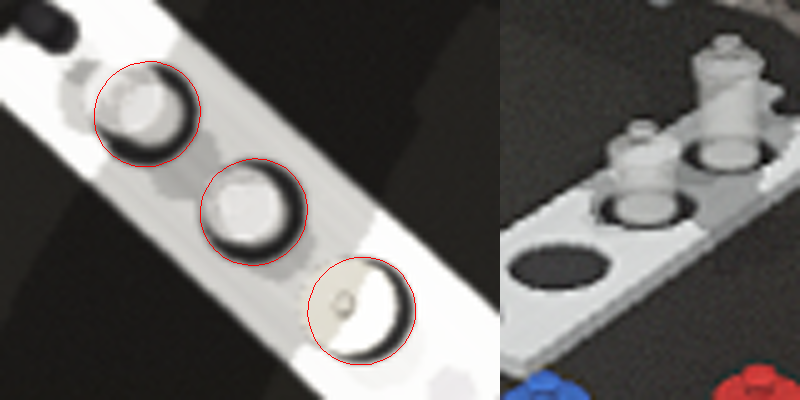

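All three stand in their seats, with the dark rubber visible around each bottle's foot at (645,210) and (730,155). I'm handing in.

```bash
python3 -c "
from cell import sign_off
print(sign_off())"
```

```text
the job is handed in; nothing more can be done
None
```

The weighing set is made up in the carrier and handed in. In order, I placed the tall bottle in the seat next to the knob, the short bottle in the middle seat and the lidded crucible in the far seat. The robot's clock stood at about 27 s of the 86 s allowed.

- **Seating:** Each piece met its seat floor about 6 mm above its pick-up level, as the carrier dimensions require, with 3–9 N of contact force. The side and top pictures show all three upright and inside their seats.
- **Disagreement:** A rough check of the lid centres in the last top picture put the two bottles 6–7 mm off their seat centres, toward −x and −y. The wrist and side pictures put them about 1–3 mm off. Up to about 10 mm still leaves the foot inside the seat, so I left them as they were.
- **Not fully checked at the end:** The arm hid part of the scene in each final picture. The bottles' seating from the side was last seen clearly before the crucible was placed. The open crucible, the flask, the stopper and the blue and red bottles were never touched. They appear in place in the last side pictures, where the gripper partly covers the red bottle and the flask.

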